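# Seat a vial stopper with one stroke of the flywheel press

### The job

One of the two vials in the shallow steel tray has its grey rubber stopper still standing proud. Stand that vial in the nest of the stoppering press and turn the flywheel through exactly one full turn in the direction of its arrow (top of the wheel away from you), so that the ram presses the stopper home and comes all the way up again; then stand the vial upright back in the tray. Leave the other vial where it stands.

Things in the scene. Friction and masses are not known exactly. Their poses are not given: they have to be found in the camera images.
- press: Vial stoppering press, grey metal, fixed. Origin on the bench under the ram; x runs from its open front (robot side) to the column at the back, y to its left, z up. Base x -60 to 85, y -65 to 65, 22 mm high. Head over the nest: x -24 to 84, y -29 to 29, z 163 to 290 mm; column x 48 to 84. So reach the nest from the front, tool leaning back 38 to 50 degrees. A foam sheet 18 mm thick lies in front.
- nest (a point): On the anvil, 30 mm above the bench, under the ram: where the middle of the vial's underside must stand. A U-shaped aluminium fence, 6 mm high, 4 mm thick, open to the press's front (-x): 28 mm between side walls, which reach 8 mm in front of this point and then flare out for 12 mm; back wall 13.5 mm behind this point. Axes as the press.
- ram_foot (a point): Centre of the underside of the ram's steel foot (21 mm in diameter, on a 14 mm rod). 130 mm above the bench with the ram fully up, 94 mm (36 mm lower) at half a turn of the wheel.
- wheel_centre (a point): Centre of the circle on which the handle's middle runs, on the flywheel's axis, 246 mm above the bench; fixed to the press, axes as the press, the wheel's axis is this y axis. The flywheel is a dark disc of radius 66 mm on the press's right (-y) side, from press y -62 to -81 mm.
- handle (a point): Middle of the flywheel's handle: black round grip, 20 mm in diameter, 55 mm long, standing out from the rim to press -y, parallel to the wheel's axis. It spins freely on its pin, so a gripper can hold it all the way round without turning. Circle radius 56 mm in the press's x-z plane. The middle is 31 mm off the rim's face: lean the tool 30 to 45 degrees away from the wheel to keep clear of it.
- flywheel (a joint): Angle of the flywheel, rad: 0 with ram fully up and handle at the top (it starts within 0.08); grows as the top of the wheel goes away from the robot (press +x; clockwise seen from the handle side, as the cast arrow shows). One full turn, 6.283, moves the ram down and up again by a crank. No stops; it stays where it is left. Drag at the handle about 1 N, up to 4 N while the stopper goes in.
- tray: Shallow sheet-steel tray, 66 (x) x 130 (y) x 9 mm high, walls and floor 3 mm thick, fixed. Its y axis runs roughly away from the robot, x to the right. Origin at the centre of its underside. Two vials stand loose in it, about 65 mm apart along its y.
- vial_middle (a point): Middle of the vial whose stopper stands proud: on its axis, 30 mm above its underside, z up. Glass, 26 mm in diameter, straight to 45 mm, then neck and a 20 mm flange at 60 mm; white label band; 40 to 70 g. Grey rubber stopper 19 mm in diameter, top about 70 mm above the vial's underside; 64 mm when home, as in the other vial.
- vial_proud: The vial whose stopper stands proud; origin at the centre of its underside, z up.
- stopper (a joint): How far the proud stopper has been pushed in, m: 0 to 0.0015 at the start, 0.007 when fully home (rim on the glass flange). About 8 N of friction; it stays where it is pushed.
- vial_done: The vial that is already stoppered (stopper rim down on the glass): 26 mm in diameter, 64 mm tall, origin at the centre of its underside. To be left alone.

How it is judged:
By the outcome, as a careful person would: the job done as asked, in the order asked, and still so for the second after the job is handed in, with the robot touching nothing.
It also fails if it takes over 70 s, if anything falls off the work surface, if the arm or the gripper's body presses on something with over 40 N, if the wrist force passes 120 N, or if a joint passes its speed limit or range.

### The arm

A 6-joint arm with a two-finger parallel gripper is mounted at the origin on a cart in front of the work surface, level with it; the furniture and walls round the work are solid. World frame = base frame: x ahead of the robot, y to its left, z up, the work surface at z = 0. Lengths are in m, angles in degrees, forces in N, time in s.
With the tool pointing down it reaches from about 0.3 to 0.75 m from the base axis. Payload 8.5 kg.
Tool frame: the origin (TCP) lies midway between the tips of the shut fingers; the grasp point (between the pads) lies 19 mm behind it (env.hold_point_z is the distance from the TCP to the grasp point, in m); z points along the fingers, y is the line along which they close (so a half turn about z gives the same grasp; the last joint's range is limited). The gripper opens to 85 mm and grips with 20 to 120 N. Pads are 22 mm wide; open, the fingers measure 114 mm over their backs; the gripper's body (76 mm by 85 mm) begins 54 mm behind the grasp point. The pads swing forward as they close: fully open they stand 13 mm farther back than shut.
Start: joints at [51.091, 21.807, 74.336, -0, 83.858, -12.336], TCP at [0.246, 0.492, 0.231] pointing down, gripper open.
Joint ranges: [-178.18, 178.18], [-50.72, 133.34], [12.68, 142.11], [-81.47, 261.47], [9.98, 163.14], [-165.26, 165.26]. Speed limits (degrees/s): [136.94, 136.94, 180, 180, 180, 180].

### API

Orientations are given as a 3x3 rotation matrix whose columns are the frame's x, y, z axes.
In Python, from rig import observe, get_image, camera_info, env gives the robot as it stands.
- The arm moves only by the tool drive_tool, never from a script. Its arguments are lists of equal length, an entry for each row: "offset": the shift along the tool's x, y, z in units of 40 mm (1.0 is 40 mm), a list of three; "turn": the turn, a rotation vector about the tool's x, y, z in units of 6 degrees (1.0 is 6 degrees), a list of three; "hand": the opening, from 0 (shut) to 1 (fully open). A call has exactly 10 rows; each row shifts and turns the commanded pose from where the row before left it, along the tool's axes as they then stand; what a row does not reach is not made up. A row lasts 1/8 s, in which the tool goes at most 62.5 mm and 10.7 degrees, less where a joint would pass 70% of its speed; a pose out of reach is approached as far as the arm can. A call is refused whole if a number of a shift passes 1 or a number of a turn 1, either way. A call with a gripper value outside its range is refused whole. The fingers move at their own pace and stop on an object; "newtons" is the grip in N (left out, the last holds). Time passes only in rows, so rows that do not move let the fingers close, or fill a call up. It gives the time, the measured TCP pose, the force, the opening and the grip force at its end, in the units of the state.
- observe(): the state, without advancing time (a new reading comes with each control period).
- get_image(name): name is "scene" or "top"; returns the picture (420x560x3 uint8, blue, green, red); there is no depth.
- camera_info(name): a dict with "fx", "fy", "cx", "cy" (pixels), "world_to_cam" (4x4, takes a point from world to camera coordinates). Camera axes: x right, y down, z forward; pixel columns grow to the right and rows downward; lengths in m; the calibration is good to about 2 mm. A picture is of the moment at which its call begins. camera_info takes no time and is no camera call.
- env.close_job(): hands the job in; it is judged then, once.
The state is a dict: "time_s": time; "q": joint angles; "qvel": joint speeds; "joint_efforts": joint torques, N m; "position": TCP position; "tool_rot": TCP orientation; "ft_force": force on the tool from outside, world axes, zero at the start; "wrist_torque": the same for the moment, N m; "grip_width": finger opening in m; "gripper_force": force on a finger pad.
Only numpy, scipy, OpenCV 4.12 (cv2) and the standard library are available. Lean on these libraries where they do the work, as an engineer would, in place of code of your own. Each camera call takes 0.05 s, during which the arm holds its last target. There are 200 camera calls.

## Working session

There is one attempt and no reset: what is moved stays moved. The work goes in short steps, Python scripts to look and compute and a tool call to move; the robot and the scene stay as the last step left them, time stands still between calls to the robot, and variables do not carry over. Pictures are saved under pics/ and viewed, at most 10 in all, crops included, and the job is handed in when it is done.

Besides the shell and the picture viewer there is one more tool, called after "Emit:" as name(argument=value, ...) on one line, values as JSON. drive_tool: Moves the arm, as the interface text tells. Its arguments: {"type":"object","properties":{"offset":{"type":"array"},"turn":{"type":"array"},"hand":{"type":"array"},"newtons":{"type":"number"}},"required":["offset","turn","hand"]}

```bash
ls; mkdir -p pics; python3 - <<'E'
from rig import *
import cv2
for n in("scene","top"):
    im=get_image(n); cv2.imwrite(f"pics/{n}0.png",im); c=camera_info(n); print(n,c["fx"],c["fy"],c["cx"],c["cy"]);print(c["world_to_cam"])
o=observe();print(o["position"],o["tool_rot"],o["time_s"],env.hold_point_z)
E
```

```text
pics
scene 502.45754246041224 502.45754246041224 277.40406043717934 207.7914979613408
[[ 0.89437596 -0.44729166  0.00466976 -0.5252767 ]
 [-0.29358117 -0.59483871 -0.74831611  0.21803666]
 [ 0.33749332  0.66790499 -0.66332586  1.04823111]
 [ 0.          0.          0.          1.        ]]
top 480.4219248725061 480.4219248725061 267.0599945487132 203.41826017500745
[[ 0.02925123 -0.99946438  0.01467387 -0.17683715]
 [-0.98049711 -0.03154416 -0.19398554  0.55373855]
 [ 0.19434451 -0.00871337 -0.98089464  1.09999303]
 [ 0.          0.          0.          1.        ]]
[0.2458908  0.49169809 0.23078615] [[-8.94335633e-01  4.47395918e-01 -8.17902246e-04]
 [ 4.47396568e-01  8.94335150e-01 -9.74920721e-04]
 [ 2.95303177e-04 -1.23783300e-03 -9.99999190e-01]] 0.1 0.0187
```

View pics/scene0.png

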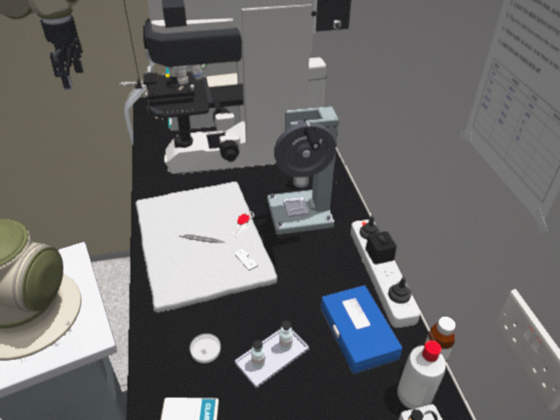

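View pics/top0.png

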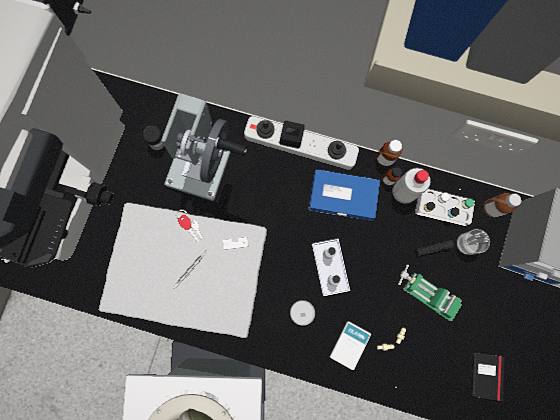

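Scene: tray at about (270,355) with vials at (258,352) and (286,334); press base at (300,212), wheel (305,150). Top: tray (331,267), press (200,165), foam in front. I'll enlarge these for pixel reading.

```bash
python3 - <<'E'
import cv2,numpy as np
s=cv2.imread("pics/scene0.png");t=cv2.imread("pics/top0.png")
def cr(im,u,v,w,h,k): 
    c=cv2.resize(im[v:v+h,u:u+w],None,fx=k,fy=k,interpolation=cv2.INTER_CUBIC)
    for i in range(0,w,10): cv2.putText(c,str(u+i),(i*k,8),0,.3,(0,255,255),1); cv2.line(c,(i*k,10),(i*k,14),(0,255,255),1)
    for i in range(0,h,10): cv2.putText(c,str(v+i),(0,i*k+3),0,.3,(0,255,255),1)
    return c
a=cr(s,230,310,90,75,4);b=cr(s,250,98,100,140,4)
c=cr(t,300,230,60,75,4);d=cr(t,155,85,100,120,4)
def st(x,y):
    w=max(x.shape[1],y.shape[1]);f=lambda z:np.pad(z,((0,0),(0,w-z.shape[1]),(0,0)));return np.vstack([f(x),f(y)])
cv2.imwrite("pics/c1.png",np.hstack([np.pad(a,((0,260),(0,0),(0,0))),b]))
cv2.imwrite("pics/c2.png",np.hstack([np.pad(c,((0,180),(0,0),(0,0))),d]))
E
```

```text
(no output)
```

View pics/c1.png

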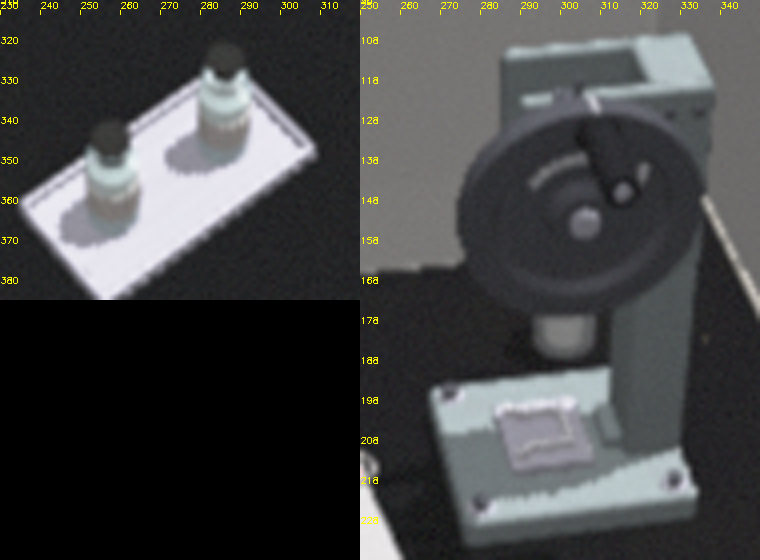

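View pics/c2.png

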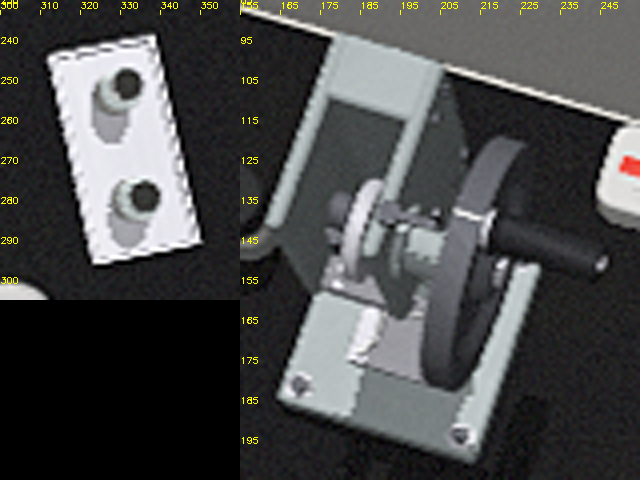

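```bash
cat > h.py <<'E'
import numpy as np
from rig import *
from scipy.optimize import least_squares
C={n:camera_info(n) for n in("scene","top")}
def proj(n,p):
    c=C[n];w=np.array(c["world_to_cam"]);q=np.atleast_2d(p)@w[:3,:3].T+w[:3,3]
    return np.c_[c["fx"]*q[:,0]/q[:,2]+c["cx"],c["fy"]*q[:,1]/q[:,2]+c["cy"]]
def onplane(n,uv,z):
    c=C[n];w=np.array(c["world_to_cam"]);R=w[:3,:3];o=-R.T@w[:3,3]
    d=R.T@np.array([(uv[0]-c["cx"])/c["fx"],(uv[1]-c["cy"])/c["fy"],1]);return o+d*(z-o[2])/d[2]
def tri(a,b):
    r=least_squares(lambda p:np.r_[proj("scene",p)[0]-a,proj("top",p)[0]-b],[.5,.2,.05]);return r.x.round(4),r.fun.round(2)
def fit(obs):  # obs: (cam,uv,local xyz)
    def f(s):
        c,n=np.cos(s[2]),np.sin(s[2]);R=np.array([[c,-n,0],[n,c,0],[0,0,1]])
        return np.concatenate([proj(k,R@np.array(l)/1e3+[s[0],s[1],0])[0]-uv for k,uv,l in obs])
    r=min((least_squares(f,[.6,.2,y],loss="soft_l1") for y in(-2,-1,0,1,2,3)),key=lambda r:r.cost)
    return r.x,f(r.x).reshape(-1,2).round(1)
E
python3 - <<'E'
from h import *
S=lambda x,y:np.array([250+(x-360)/4,98+y/4]);T=lambda x,y:np.array([155+(x-240)/4,85+y/4])
s=lambda x,y:np.array([230+x/4,310+y/4]);t=lambda x,y:np.array([300+x/4,230+y/4])
print("far top",tri(s(226,57),t(127,85)),"near top",tri(s(109,134),t(145,195)))
print("bases",onplane("scene",s(223,140),.003),onplane("scene",s(113,210),.003))
obs=[("scene",S(432,392),(-60,65,22)),("scene",S(467,523),(-60,-65,22)),("scene",S(697,490),(85,-65,22)),
("scene",S(505,50),(-24,29,290)),("scene",S(690,37),(84,29,290)),("scene",S(715,87),(84,-29,290)),
("top",T(277,400),(-60,65,22)),("top",T(472,460),(-60,-65,22)),("top",T(335,35),(84,29,290)),("top",T(445,68),(84,-29,290))]
x,r=fit(obs);print("press",x,np.degrees(x[2]));print(r)
tr=[("top",t(*p),l) for p,l in [((48,58),(-33,65,9)),((157,34),(33,65,9)),((203,240),(33,-65,9)),((95,263),(-33,-65,9))]]
tr+=[("scene",s(*p),l) for p,l in [((22,207),(-33,-65,9)),((240,72),(-33,65,9)),((316,150),(33,65,9)),((100,298),(33,-65,9))]]
x,r=fit(tr);print("tray",x,np.degrees(x[2]));print(r)
c,n=0,0
print("handle end",tri(S(623,190),T(603,262)))
E
```

```text
far top (array([ 0.4481, -0.3138,  0.0732]), array([-0.45,  0.1 ,  0.18, -0.54])) near top (array([ 0.3838, -0.3246,  0.0684]), array([ 0.11, -0.02, -0.04,  0.13]))
bases [ 0.4491835  -0.31288087  0.003     ] [ 0.38446596 -0.32376911  0.003     ]
press [ 0.64448322  0.01827757 -0.27353802] -15.672573823300228
[[-1.5 -1.2]
 [-0.8  0.4]
 [-0.   1. ]
 [-1.9 -0.6]
 [-0.6 -1.9]
 [ 0.4 -0.8]
 [-0.1 -0.1]
 [ 0.8  0.3]
 [ 0.7 -1.8]
 [ 0.8 -1.7]]
tray [ 0.41538221 -0.32290018 -1.36148663] -78.00743764910096
[[ 1.3 -1.4]
 [ 0.2 -0.1]
 [-0.2  0.9]
 [ 0.2  0.1]
 [-0.5 -1. ]
 [-2.2 -2.8]
 [ 0.3 -0. ]
 [ 0.7  1.5]]
handle end (array([ 0.6121, -0.1137,  0.3035]), array([-0.08,  0.02,  0.03, -0.07]))
```

```bash
cat >> h.py <<'E'
from scipy.spatial.transform import Rotation as Ro
HZ=env.hold_point_z
def pose(az,lean,yaz): # degrees; tool z leans toward azimuth az, y horizontal along yaz (perp to az)
    a,l,b=np.radians([az,lean,yaz]);z=np.array([np.sin(l)*np.cos(a),np.sin(l)*np.sin(a),-np.cos(l)]);y=np.array([np.cos(b),np.sin(b),0])
    y-=z*(y@z);y/=np.linalg.norm(y);return np.c_[np.cross(y,z),y,z]
def plan(h1,R1,N,hand=None,h0=None,R0=None):
    """rows taking the grasp point to h1 with R1, in N rows (straight line, even turn)"""
    o=observe();R=o["tool_rot"] if R0 is None else R0;R=np.array(R);p=np.array(o["position"]) if h0 is None else h0-R0[:,2]*HZ*-1
    t1=np.array(h1)+R1[:,2]*HZ;off=[];tu=[]
    for i in range(N):
        d=(t1-p)/(N-i);w=Ro.from_matrix(R.T@R1).as_rotvec()/(N-i)
        u=(R.T@d/.04).round(2);v=(np.degrees(w)/6).round(2);off.append(u.tolist());tu.append(v.tolist())
        p=p+R@u*.04;R=R@Ro.from_rotvec(np.radians(v*6)).as_matrix()
    for k in range(0,N,10):print("offset",off[k:k+10]);print("turn",tu[k:k+10])
    print("end hold",(p-R[:,2]*HZ).round(4),"max",np.abs(off).max(),np.abs(tu).max())
def now():
    o=observe();R=np.array(o["tool_rot"]);h=np.array(o["position"])-R[:,2]*HZ
    print("t",o["time_s"],"hold",h.round(4),"w",round(o["grip_width"],4),"gf",o["gripper_force"],"F",np.round(o["ft_force"],1),"q",np.round(o["q"],0));return h,R
E
python3 - <<'E'
from h import *
R=pose(-70,44,20);v=np.array([.4487,-.3135,.035])
plan(v-R[:,2]*.10,R,30)
E
```

```text
offset [[-0.42, -0.49, 0.11], [-0.43, -0.48, 0.13], [-0.43, -0.47, 0.14], [-0.44, -0.46, 0.16], [-0.45, -0.44, 0.17], [-0.45, -0.43, 0.19], [-0.46, -0.42, 0.2], [-0.47, -0.41, 0.22], [-0.47, -0.39, 0.24], [-0.47, -0.38, 0.25]]
turn [[0.09, -0.23, 0.23], [0.09, -0.23, 0.23], [0.09, -0.23, 0.23], [0.09, -0.23, 0.23], [0.09, -0.23, 0.23], [0.09, -0.23, 0.23], [0.09, -0.23, 0.23], [0.09, -0.23, 0.23], [0.09, -0.23, 0.23], [0.09, -0.23, 0.23]]
offset [[-0.48, -0.37, 0.26], [-0.48, -0.35, 0.28], [-0.48, -0.34, 0.29], [-0.48, -0.32, 0.31], [-0.48, -0.31, 0.32], [-0.48, -0.29, 0.34], [-0.48, -0.28, 0.35], [-0.47, -0.26, 0.37], [-0.47, -0.25, 0.38], [-0.47, -0.23, 0.4]]
turn [[0.09, -0.23, 0.23], [0.09, -0.23, 0.23], [0.09, -0.23, 0.23], [0.09, -0.23, 0.23], [0.09, -0.23, 0.23], [0.09, -0.24, 0.23], [0.09, -0.24, 0.23], [0.09, -0.23, 0.23], [0.09, -0.24, 0.23], [0.09, -0.23, 0.23]]
offset [[-0.46, -0.22, 0.41], [-0.46, -0.2, 0.42], [-0.45, -0.19, 0.44], [-0.44, -0.18, 0.45], [-0.44, -0.16, 0.46], [-0.43, -0.14, 0.47], [-0.42, -0.13, 0.48], [-0.41, -0.12, 0.5], [-0.4, -0.1, 0.51], [-0.4, -0.08, 0.51]]
turn [[0.09, -0.24, 0.23], [0.09, -0.23, 0.23], [0.1, -0.24, 0.23], [0.09, -0.23, 0.23], [0.1, -0.24, 0.22], [0.09, -0.23, 0.23], [0.1, -0.24, 0.22], [0.09, -0.24, 0.23], [0.1, -0.23, 0.22], [0.09, -0.24, 0.23]]
end hold [ 0.4251 -0.2481  0.1071] max 0.51 0.24
```

Emit:
drive_tool(offset=[[-0.42,-0.49,0.11],[-0.43,-0.48,0.13],[-0.43,-0.47,0.14],[-0.44,-0.46,0.16],[-0.45,-0.44,0.17],[-0.45,-0.43,0.19],[-0.46,-0.42,0.2],[-0.47,-0.41,0.22],[-0.47,-0.39,0.24],[-0.47,-0.38,0.25]], turn=[[0.09,-0.23,0.23],[0.09,-0.23,0.23],[0.09,-0.23,0.23],[0.09,-0.23,0.23],[0.09,-0.23,0.23],[0.09,-0.23,0.23],[0.09,-0.23,0.23],[0.09,-0.23,0.23],[0.09,-0.23,0.23],[0.09,-0.23,0.23]], hand=[0.6,0.6,0.6,0.6,0.6,0.6,0.6,0.6,0.6,0.6], newtons=30)

```text
time_s: 1.35
position: [0.3073, 0.2404, 0.1854]
tool_rot: [[-0.742, 0.654, 0.147], [0.623, 0.754, -0.21], [-0.248, -0.064, -0.967]]
ft_force: [1.1, 0.3, 0.2]
grip_width: 0.0514
gripper_force: 0.0
```

Emit:
drive_tool(offset=[[-0.48,-0.37,0.26],[-0.48,-0.35,0.28],[-0.48,-0.34,0.29],[-0.48,-0.32,0.31],[-0.48,-0.31,0.32],[-0.48,-0.29,0.34],[-0.48,-0.28,0.35],[-0.47,-0.26,0.37],[-0.47,-0.25,0.38],[-0.47,-0.23,0.4]], turn=[[0.09,-0.23,0.23],[0.09,-0.23,0.23],[0.09,-0.23,0.23],[0.09,-0.23,0.23],[0.09,-0.23,0.23],[0.09,-0.24,0.23],[0.09,-0.24,0.23],[0.09,-0.23,0.23],[0.09,-0.24,0.23],[0.09,-0.23,0.23]], hand=[0.6,0.6,0.6,0.6,0.6,0.6,0.6,0.6,0.6,0.6])

```text
time_s: 2.6
position: [0.369, -0.0103, 0.1397]
tool_rot: [[-0.515, 0.825, 0.231], [0.703, 0.562, -0.436], [-0.489, -0.062, -0.87]]
ft_force: [-0.3, 0.5, 0.1]
grip_width: 0.0513
gripper_force: 0.0
```

Emit:
drive_tool(offset=[[-0.46,-0.22,0.41],[-0.46,-0.2,0.42],[-0.45,-0.19,0.44],[-0.44,-0.18,0.45],[-0.44,-0.16,0.46],[-0.43,-0.14,0.47],[-0.42,-0.13,0.48],[-0.41,-0.12,0.5],[-0.4,-0.1,0.51],[-0.4,-0.08,0.51]], turn=[[0.09,-0.24,0.23],[0.09,-0.23,0.23],[0.1,-0.24,0.23],[0.09,-0.23,0.23],[0.1,-0.24,0.22],[0.09,-0.23,0.23],[0.1,-0.24,0.22],[0.09,-0.24,0.23],[0.1,-0.23,0.22],[0.09,-0.24,0.23]], hand=[0.6,0.6,0.6,0.6,0.6,0.6,0.6,0.6,0.6,0.6])

```text
time_s: 3.85
position: [0.4335, -0.2599, 0.1]
tool_rot: [[-0.247, 0.942, 0.23], [0.684, 0.337, -0.647], [-0.686, -0.002, -0.727]]
ft_force: [-0.3, 1.4, -0.4]
grip_width: 0.0512
gripper_force: 0.0
```

```bash
python3 - <<'E'
from h import *
now();R=pose(-70,44,20);v=np.array([.4487,-.3135,.035])
plan(v,R,8)
import cv2
im=get_image("scene");a=cv2.resize(im[270:400,200:360],None,fx=3,fy=3,interpolation=2)
im=get_image("top");b=cv2.resize(im[200:330,270:400],None,fx=3,fy=3,interpolation=2)
cv2.imwrite("pics/p1.png",np.hstack([a,b])[:, :800])
E
```

```text
t 3.85 hold [ 0.4292 -0.2478  0.1136] w 0.0512 gf 0.0 F [-0.3  1.4 -0.4] q [-32.  24. 116. -81.  26.  20.]
offset [[0.01, -0.01, 0.33], [0.01, -0.01, 0.32], [0.01, -0.01, 0.33], [0.02, -0.01, 0.32], [0.01, -0.01, 0.33], [0.02, -0.01, 0.32], [0.02, -0.02, 0.33], [0.01, -0.02, 0.32]]
turn [[-0.01, -0.01, -0.0], [-0.01, -0.01, -0.0], [-0.01, -0.02, -0.0], [-0.0, -0.01, -0.0], [-0.01, -0.02, -0.01], [-0.0, -0.01, -0.0], [-0.01, -0.02, -0.01], [-0.0, -0.01, -0.0]]
end hold [ 0.4485 -0.3136  0.0351] max 0.33 0.02
```

View pics/p1.png

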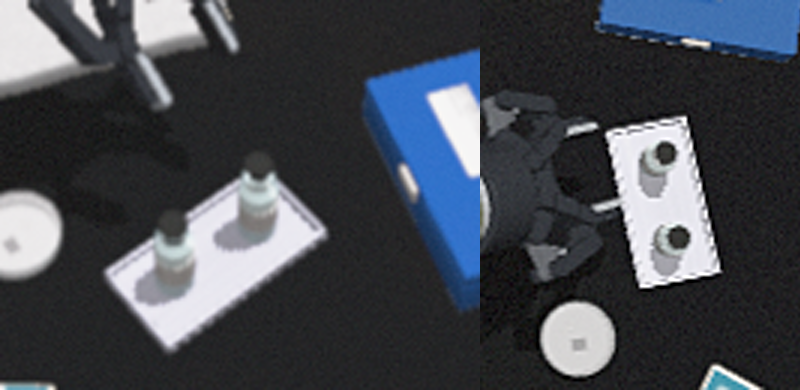

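The far vial (proud) and the tray are clear ahead of the open fingers. Joint 4 is near its limit, so I'll use a smaller lean and a more sideways approach.

```bash
python3 - <<'E'
from h import *
R=pose(-80,40,10);v=np.array([.4487,-.3135,.035])
plan(v-R[:,2]*.08,R,10)
E
```

```text
offset [[0.0, 0.01, 0.06], [0.0, 0.01, 0.06], [0.0, 0.01, 0.06], [0.01, 0.01, 0.06], [0.0, 0.01, 0.06], [0.0, 0.01, 0.06], [0.01, 0.01, 0.06], [0.0, 0.0, 0.06], [0.01, 0.01, 0.06], [0.0, 0.01, 0.06]]
turn [[0.11, 0.06, 0.12], [0.11, 0.06, 0.12], [0.11, 0.06, 0.12], [0.1, 0.06, 0.12], [0.11, 0.06, 0.12], [0.1, 0.06, 0.12], [0.11, 0.05, 0.12], [0.1, 0.06, 0.13], [0.11, 0.05, 0.12], [0.1, 0.06, 0.13]]
end hold [ 0.4399 -0.2627  0.0964] max 0.06 0.13
```

Emit:
drive_tool(offset=[[0.0,0.01,0.06],[0.0,0.01,0.06],[0.0,0.01,0.06],[0.01,0.01,0.06],[0.0,0.01,0.06],[0.0,0.01,0.06],[0.01,0.01,0.06],[0.0,0.0,0.06],[0.01,0.01,0.06],[0.0,0.01,0.06]], turn=[[0.11,0.06,0.12],[0.11,0.06,0.12],[0.11,0.06,0.12],[0.1,0.06,0.12],[0.11,0.06,0.12],[0.1,0.06,0.12],[0.11,0.05,0.12],[0.1,0.06,0.13],[0.11,0.05,0.12],[0.1,0.06,0.13]], hand=[0.6,0.6,0.6,0.6,0.6,0.6,0.6,0.6,0.6,0.6])

```text
time_s: 5.2
position: [0.4413, -0.2729, 0.0819]
tool_rot: [[-0.134, 0.985, 0.112], [0.755, 0.175, -0.632], [-0.642, -0.0, -0.767]]
ft_force: [-0.4, -0.5, -0.5]
grip_width: 0.0512
gripper_force: 0.0
```

```bash
python3 - <<'E'
from h import *
h,R0=now();R=pose(-80,40,10);v=np.array([.4487,-.3135,.035])
print(R-R0)
plan(v,R,10)
E
```

```text
t 5.2 hold [ 0.4392 -0.2611  0.0963] w 0.0512 gf 0.0 F [-0.4 -0.5 -0.5] q [-31.  27. 110. -66.  32.  14.]
[[ 1.10862764e-03  1.52891755e-04 -2.21325783e-05]
 [-6.52082835e-04 -8.64221909e-04 -1.01593305e-03]
 [-9.96801393e-04  4.76021807e-04  8.35163986e-04]]
offset [[-0.0, 0.0, 0.2], [-0.0, 0.0, 0.2], [-0.0, 0.0, 0.2], [-0.01, 0.0, 0.2], [-0.0, 0.0, 0.2], [-0.01, 0.0, 0.21], [-0.0, 0.0, 0.2], [-0.01, 0.0, 0.21], [-0.0, 0.0, 0.2], [-0.01, 0.0, 0.21]]
turn [[0.0, -0.0, 0.0], [0.0, -0.0, 0.0], [0.0, -0.0, 0.0], [0.0, -0.0, 0.0], [0.0, -0.0, 0.0], [0.0, -0.0, 0.0], [0.0, -0.0, 0.0], [0.0, -0.0, 0.0], [0.0, -0.01, 0.0], [0.0, -0.0, 0.01]]
end hold [ 0.4485 -0.3136  0.035 ] max 0.21 0.01
```

Emit:
drive_tool(offset=[[0,0,0.2],[0,0,0.2],[0,0,0.2],[-0.01,0,0.2],[0,0,0.2],[-0.01,0,0.21],[0,0,0.2],[-0.01,0,0.21],[0,0,0.2],[-0.01,0,0.21]], turn=[[0,0,0],[0,0,0],[0,0,0],[0,0,0],[0,0,0],[0,0,0],[0,0,0],[0,0,0],[0,0,0],[0,0,0]], hand=[0.6,0.6,0.6,0.6,0.6,0.6,0.6,0.6,0.6,0.6])

```text
time_s: 6.45
position: [0.4507, -0.3257, 0.0204]
tool_rot: [[-0.134, 0.985, 0.112], [0.755, 0.175, -0.632], [-0.642, 0.0, -0.767]]
ft_force: [0.6, -0.7, 0.9]
grip_width: 0.0512
gripper_force: 0.0
```

```bash
python3 - <<'E'
from h import *
now()
import cv2
im=get_image("scene");a=cv2.resize(im[290:390,220:330],None,fx=4,fy=4,interpolation=2)
im=get_image("top");b=cv2.resize(im[225:325,290:380],None,fx=4,fy=4,interpolation=2)
cv2.imwrite("pics/p2.png",np.hstack([a,b])[:, :800])
E
```

```text
t 6.45 hold [ 0.4486 -0.3139  0.0348] w 0.0512 gf 0.0 F [ 0.6 -0.7  0.9] q [-36.  36. 108. -81.  27.  27.]
```

View pics/p2.png

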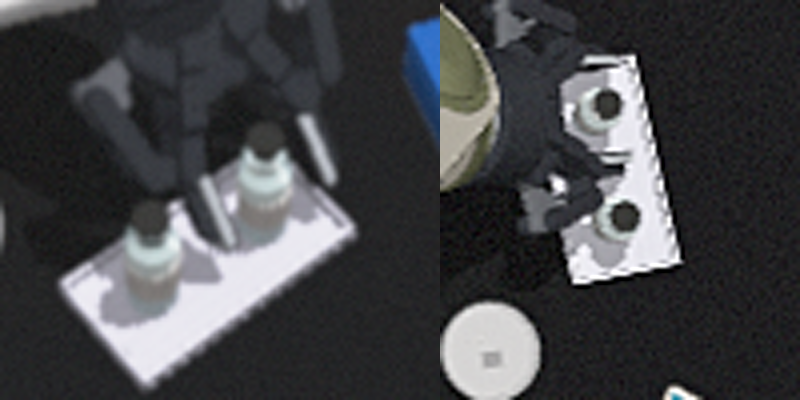

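Fingers straddle the far, proud vial; the near one is clear. Closing.

Emit:
drive_tool(offset=[[0,0,0],[0,0,0],[0,0,0],[0,0,0],[0,0,0],[0,0,0],[0,0,0],[0,0,0],[0,0,0],[0,0,0]], turn=[[0,0,0],[0,0,0],[0,0,0],[0,0,0],[0,0,0],[0,0,0],[0,0,0],[0,0,0],[0,0,0],[0,0,0]], hand=[0.5,0.4,0.35,0.3,0.2,0.2,0.2,0.2,0.2,0.2], newtons=30)

```text
time_s: 7.8
position: [0.4507, -0.3254, 0.0212]
tool_rot: [[-0.135, 0.984, 0.113], [0.754, 0.176, -0.633], [-0.642, -0.0, -0.766]]
ft_force: [0.4, 3.4, 5.5]
grip_width: 0.0253
gripper_force: 29.6
```

```bash
python3 - <<'E'
from h import *
h,R=now()
# lift 90mm, drawing back toward world origin a little
plan(h+[-.0,0,.10],R,10)
# nest: refit press w/o head points
S=lambda x,y:np.array([250+(x-360)/4,98+y/4]);T=lambda x,y:np.array([155+(x-240)/4,85+y/4])
obs=[("scene",S(432,392),(-60,65,22)),("scene",S(467,523),(-60,-65,22)),("scene",S(697,490),(85,-65,22)),
("top",T(277,400),(-60,65,22)),("top",T(472,460),(-60,-65,22)),("scene",S(623,190),(4,-139.5,302)),("top",T(603,262),(4,-139.5,302)),
("scene",S(497,410),(-20,26,36)),("scene",S(575,402),(17.5,18,36))]
x,r=fit(obs);print("press",x,np.degrees(x[2]));print(r)
E
```

```text
t 7.8 hold [ 0.4486 -0.3136  0.0355] w 0.0253 gf 29.63011270388961 F [0.4 3.4 5.5] q [-36.  36. 108. -81.  27.  27.]
offset [[-0.16, -0.0, -0.19], [-0.16, -0.0, -0.19], [-0.16, -0.0, -0.19], [-0.16, -0.0, -0.19], [-0.16, -0.0, -0.19], [-0.16, -0.0, -0.19], [-0.16, -0.0, -0.19], [-0.16, -0.0, -0.2], [-0.16, -0.0, -0.19], [-0.17, -0.0, -0.2]]
turn [[0.0, 0.0, 0.0], [0.0, 0.0, 0.0], [0.0, 0.0, 0.0], [0.0, 0.0, 0.0], [0.0, 0.0, 0.0], [0.0, 0.0, 0.0], [0.0, 0.0, 0.0], [0.0, 0.0, 0.0], [0.0, 0.0, 0.0], [0.0, 0.0, 0.0]]
end hold [ 0.4487 -0.3136  0.1357] max 0.2 0.0
press [ 0.64578102  0.01965944 -0.27112382] -15.53425079579331
[[-1.3 -1.6]
 [-0.5 -0.1]
 [ 0.2  0.4]
 [-0.5 -0.6]
 [ 0.4 -0.3]
 [ 0.5  1.2]
 [ 1.2  0.1]
 [ 0.7 -2.5]
 [-3.7 -0.2]]
```

Emit:
drive_tool(offset=[[-0.16,0,-0.19],[-0.16,0,-0.19],[-0.16,0,-0.19],[-0.16,0,-0.19],[-0.16,0,-0.19],[-0.16,0,-0.19],[-0.16,0,-0.19],[-0.16,0,-0.2],[-0.16,0,-0.19],[-0.17,0,-0.2]], turn=[[0,0,0],[0,0,0],[0,0,0],[0,0,0],[0,0,0],[0,0,0],[0,0,0],[0,0,0],[0,0,0],[0,0,0]], hand=[0.2,0.2,0.2,0.2,0.2,0.2,0.2,0.2,0.2,0.2])

```text
time_s: 9.05
position: [0.4504, -0.3253, 0.1209]
tool_rot: [[-0.135, 0.984, 0.112], [0.755, 0.175, -0.632], [-0.641, -0.001, -0.767]]
ft_force: [0.1, -0.2, 0.2]
grip_width: 0.0253
gripper_force: 29.6
```

```bash
python3 - <<'E'
from h import *
h,R=now();o=observe();print(o["q"])
D=[([51.091,21.807,74.336,0,83.858],[.2459,.4917,.2308],[0,0,-1]),
([-36,36,108,-81,27],[.4507,-.3254,.0212],[.113,-.633,-.766]),([-31,27,110,-66,32],[.4413,-.2729,.0819],[.112,-.632,-.767]),([-32,24,116,-81,26],[.4335,-.2599,.1],[.23,-.647,-.727]),
(o["q"],o["position"],R[:,2])]
def fk(q,d1,a1,l1,l2,d6,off):
    q1,q2,q3,q4,q5=np.radians(q[:5]);c=np.array([np.cos(q1),np.sin(q1),0]);k=np.array([0,0,1.]);s=np.array([-np.sin(q1),np.cos(q1),0])
    ph=q2+q3;f=np.sin(ph)*c+np.cos(ph)*k;g=np.cos(ph)*c-np.sin(ph)*k
    w=d1*k+a1*c+l1*(np.sin(q2)*c+np.cos(q2)*k)+l2*f+off*g
    z=np.cos(q5)*f+np.sin(q5)*(np.cos(q4)*g+np.sin(q4)*s);return w+d6*z,z
F=lambda x:np.concatenate([np.r_[fk(q,*x)[0]-p,.2*(fk(q,*x)[1]-z)]*(1 if q[0]%1 else .3) for q,p,z in D])
r=least_squares(F,[.2,0,.35,.35,.2,0]);print(r.x.round(3));print((r.fun*1e3).round(0).reshape(-1,6))
np.save("k.npy",r.x)
lo=[-178,-50.7,12.7,-81.4,10];hi=[178,133,142,261,163]
def ik(p,z,q0):
    s=least_squares(lambda q:np.r_[fk(q,*r.x)[0]-p,.3*(fk(q,*r.x)[1]-z)],q0,x_scale=50);return s.x,s.cost
P=np.array([.645,.019]);a=np.radians(-15.6);ex=np.array([np.cos(a),np.sin(a)])
for L in(40,):
  for xp,z in((-120,.11),(-120,.16),(-90,.07),(-40,.066),(0,.0625)):
    Rn=pose(-15.6,L,74.4);hh=np.r_[P+ex*xp/1e3,z]
    print(xp,z,[v for v in (np.round(ik(hh+Rn[:,2]*HZ,Rn[:,2],[0,40,90,g,30])[0],0) for g in(-40,))],ik(hh+Rn[:,2]*HZ,Rn[:,2],[0,40,90,-40,30])[1])
E
```

```text
t 9.05 hold [ 0.4483 -0.3135  0.1353] w 0.0253 gf 29.63474628282711 F [ 0.1 -0.2  0.2] q [-36.  25. 104. -55.  33.  -4.]
[-36.16625146  24.86996555 103.60988333 -54.85398389  32.88475618
  -3.72057651]
[-0.069  0.251  0.27   0.181 -0.002 -0.068]
[[ 92. -73.   1.  -0.  -0.   0.]
 [  3.  -3.   7.   0.  -0.   0.]
 [  8.  -2.   2.  -0.   0.  -0.]
 [  5.  -6.  -5.  -1.   0.  -0.]
 [ -7.   3.  -3.  -0.  -0.   0.]]
-120 0.11 [array([  5.,  26., 109., -63.,  15.])] 1.8360836074688452e-14
-120 0.16 [array([  5.,  22.,  99., -34.,  24.])] 7.520076854962349e-19
-90 0.07 [array([  4.,  35., 106., -88.,  12.])] 2.7741262002975407e-14
-40 0.066 [array([  2.,  45.,  88., -54.,  14.])] 4.8136166184825575e-21
0 0.0625 [array([  1.,  54.,  70., -32.,  21.])] 4.0623971129666435e-20
```

```bash
cat > k.py <<'E'
from h import *
D=[([51.091,21.807,74.336,0,83.858],[.2459,.4917,.2308],[0,0,-1]),
([-36,36,108,-81,27],[.4507,-.3254,.0212],[.113,-.633,-.766]),([-31,27,110,-66,32],[.4413,-.2729,.0819],[.112,-.632,-.767]),([-32,24,116,-81,26],[.4335,-.2599,.1],[.23,-.647,-.727]),
([-36.166,24.87,103.61,-54.854,32.885],[.4504,-.3253,.1209],[.112,-.632,-.767])]
def fk(q,d1,a1,l1,l2,d6,off,e):
    q1,q2,q3,q4,q5=np.radians(q[:5]);c=np.array([np.cos(q1),np.sin(q1),0]);k=np.array([0,0,1.]);s=np.array([-np.sin(q1),np.cos(q1),0])
    ph=q2+q3;f=np.sin(ph)*c+np.cos(ph)*k;g=np.cos(ph)*c-np.sin(ph)*k
    w=d1*k+a1*c+l1*(np.sin(q2)*c+np.cos(q2)*k)+l2*f+off*g+e*s
    z=np.cos(q5)*f+np.sin(q5)*(np.cos(q4)*g+np.sin(q4)*s);return w+d6*z,z
F=lambda x:np.concatenate([np.r_[fk(q,*x)[0]-p,.2*(fk(q,*x)[1]-z)]*(1 if q[0]%1 else .3) for q,p,z in D]+[(x-[.3,0,.4,.4,.2,0,.1])*1e-4])
r=least_squares(F,[.3,0,.4,.4,.2,0,.1]);X=r.x
def ik(p,z,q0):
    s=least_squares(lambda q:np.r_[fk(q,*X)[0]-p,.3*(fk(q,*X)[1]-z)],q0,x_scale=50);return s.x,s.cost
P=np.array([.645,.019]);a=np.radians(-15.6);ex=np.array([np.cos(a),np.sin(a)]);ey=np.array([-ex[1],ex[0]])
if __name__=="__main__":
  print(X.round(3));print((r.fun*1e3).round(0)[:30].reshape(-1,6))
  for L in(40,):
    for xp,z in((-120,.11),(-120,.16),(-90,.07),(-40,.066),(0,.0625)):
      Rn=pose(-15.6,L,74.4);hh=np.r_[P+ex*xp/1e3,z]
      q,c=ik(hh+Rn[:,2]*HZ,Rn[:,2],[0,40,90,-40,30]);print(xp,z,q.round(0),c)
E
python3 k.py
```

```text
[0.137 0.005 0.525 0.349 0.257 0.1   0.117]
[[-0. -0.  0. -0. -0.  0.]
 [ 1. -0.  1.  0. -0.  0.]
 [-1.  0.  1. -0.  0. -0.]
 [-1. -0. -1. -1.  0. -0.]
 [ 1. -0. -0. -0.  0. -0.]]
-120 0.11 [ -4.  24. 114. -70.   8.] 9.584712989535255e-14
-120 0.16 [ -4.  18. 111. -32.  14.] 1.3362172659730833e-13
-90 0.07 [  -5.   30.  112. -106.    7.] 8.834582753861711e-15
-40 0.066 [ -6.  33. 105. -73.   7.] 1.2478075665255205e-18
0 0.0625 [ -7.  36.  99. -48.   8.] 3.213066926219315e-13
```

```bash
cat >> k.py <<'E'
def q6of(q,R):
    e=1e-3;u=(fk(q+np.array([0,0,0,0,e]),*X)[1]-fk(q-np.array([0,0,0,0,e]),*X)[1]);u/=np.linalg.norm(u);v=np.cross(R[:,2],u)
    return np.degrees(np.arctan2(R[:,0]@v,R[:,0]@u))
E
python3 - <<'E'
from k import *
o=observe();print("cal",o["q"][5],q6of(np.array(o["q"][:5]),np.array(o["tool_rot"])))
R0=np.array([[-.894336,.447396,-.0008],[.447397,.894335,-.001],[0,-.001,-1]]);print("cal0 -12.336",q6of(np.array(D[0][0]),R0))
v=np.array([.4487,-.3135,.0355])
def show(n,az,L,h,g):
    R=pose(az,L,az+90);q,c=ik(h+R[:,2]*HZ,R[:,2],[0,40,90,g,40]);print(n,az,L,q.round(0),"q6raw",q6of(q,R).round(0),"%.0e"%c)
for az in(60,75,90):
    for L in (42,48):show("tray",az,L,v,60)
nh=np.r_[P,.0625]
for az in(-40,0,15,25):
    for L in(40,44,48):show("nest",az,L,nh,60 if az>-20 else -60)
show("pre",20,48,np.r_[P-ex*.12,.11],60);show("pre",20,48,np.r_[P-ex*.1,.07],60)
E
```

```text
cal -3.7205765137225284 86.27942348647002
cal0 -12.336 77.6677869798083
tray 60 42 [-62.  44.  86.  35.  78.] q6raw -139.0 7e-22
tray 60 48 [-64.  46.  86.  39.  82.] q6raw -141.0 3e-23
tray 75 42 [-60.  46.  80.  28.  87.] q6raw -145.0 1e-13
tray 75 48 [-61.  49.  78.  31.  92.] q6raw -146.0 4e-24
tray 90 42 [-57.  49.  74.  22.  94.] q6raw -152.0 3e-16
tray 90 48 [-58.  51.  71.  24. 100.] q6raw -153.0 1e-15
nest -40 40 [ -0.  38.  93. -58.  29.] q6raw 88.0 5e-19
nest -40 44 [  1.  39.  94. -70.  29.] q6raw 100.0 5e-15
nest -40 48 [  2.  40.  96. -82.  30.] q6raw 111.0 6e-21
nest 0 40 [-12.  35. 101.  59.   9.] q6raw -68.0 6e-15
nest 0 44 [-12.  36. 103. 106.   9.] q6raw -115.0 4e-13
nest 0 48 [-12.  37. 106. 136.  13.] q6raw -145.0 2e-20
nest 15 40 [-16.  36. 100.  67.  21.] q6raw -90.0 8e-22
nest 15 44 [-17.  36. 102.  84.  22.] q6raw -108.0 1e-14
nest 15 48 [-18.  37. 104. 100.  24.] q6raw -124.0 1e-18
nest 25 40 [-19.  36.  98.  63.  30.] q6raw -96.0 2e-22
nest 25 44 [-20.  37. 100.  75.  30.] q6raw -109.0 2e-18
nest 25 48 [-20.  38. 102.  86.  32.] q6raw -120.0 2e-15
pre 20 48 [-20.  25. 120. 100.  29.] q6raw -131.0 6e-18
pre 20 48 [-20.  32. 119. 110.  31.] q6raw -142.0 9e-14
```

Emit:
drive_tool(offset=[[0.17,0,0.2],[0.16,0,0.2],[0.16,0,0.19],[0.16,0,0.19],[0.16,0,0.19],[0.16,0,0.19],[0.16,0,0.19],[0.16,0,0.19],[0.16,0,0.19],[0.15,0,0.18]], turn=[[0,0,0],[0,0,0],[0,0,0],[0,0,0],[0,0,0],[0,0,0],[0,0,0],[0,0,0],[0,0,0],[0,0,0]], hand=[0.2,0.2,0.2,0.2,0.2,0.2,0.2,0.2,0.2,0.2])

```text
time_s: 10.3
position: [0.4505, -0.3254, 0.0208]
tool_rot: [[-0.135, 0.984, 0.112], [0.755, 0.175, -0.632], [-0.642, -0.001, -0.767]]
ft_force: [-2.2, 5.6, 36.0]
grip_width: 0.025
gripper_force: 33.5
```

Emit:
drive_tool(offset=[[0,0,0],[0,0,0],[0,0,0],[0,0,0],[0,0,0],[0,0,-0.3],[0,0,-0.4],[0,0,-0.5],[0,0,-0.6],[0,0,-0.7]], turn=[[0,0,0],[0,0,0],[0,0,0],[0,0,0],[0,0,0],[0,0,0],[0,0,0],[0,0,0],[0,0,0],[0,0,0]], hand=[0.3,0.35,0.45,0.55,0.6,0.6,0.6,0.6,0.6,0.6])

```text
time_s: 11.55
position: [0.4391, -0.2617, 0.0985]
tool_rot: [[-0.135, 0.985, 0.112], [0.755, 0.175, -0.632], [-0.642, -0.001, -0.767]]
ft_force: [-1.3, -0.4, 0.2]
grip_width: 0.0511
gripper_force: 0.0
```

```bash
python3 - <<'E'
from k import *
now()
v=np.array([.4487,-.3135,.035]);R=pose(85,48,-5)
q,c=ik(v+R[:,2]*(HZ-.1),R[:,2],[-60,45,80,30,90]);print(q.round(0),q6of(q,R)-90)
q,c=ik(np.array([.44,-.31,.22])+np.array([0,0,-1])*HZ,np.array([0,0,-1]),[-50,45,80,0,80]);R2=pose(0,0,-5);print(q.round(0),q6of(q,R2)-90)
h,_=now()
plan([.44,-.32,.24],R2,20)
plan(v-R[:,2]*.09,R,10,h0=np.array([.44,-.32,.24]),R0=R2)
E
```

```text
t 11.55 hold [ 0.437  -0.2499  0.1129] w 0.0511 gf 0.0 F [-1.3 -0.4  0.2] q [-30.  25. 110. -63.  34.  11.]
[-62.  50.  61.  25. 111.] -57.398546336592155
[-48.  22.  79.   0.  79.] -42.76896844552745
t 11.55 hold [ 0.437  -0.2499  0.1129] w 0.0511 gf 0.0 F [-1.3 -0.4  0.2] q [-30.  25. 110. -63.  34.  11.]
offset [[-0.15, -0.01, -0.07], [-0.15, -0.01, -0.08], [-0.15, -0.01, -0.08], [-0.15, -0.01, -0.09], [-0.14, -0.01, -0.09], [-0.14, -0.0, -0.1], [-0.14, -0.0, -0.1], [-0.13, -0.0, -0.11], [-0.13, -0.0, -0.11], [-0.12, 0.0, -0.11]]
turn [[0.04, 0.33, 0.12], [0.04, 0.33, 0.12], [0.04, 0.33, 0.12], [0.04, 0.33, 0.12], [0.04, 0.33, 0.12], [0.04, 0.33, 0.12], [0.04, 0.33, 0.12], [0.05, 0.33, 0.12], [0.04, 0.33, 0.12], [0.05, 0.33, 0.12]]
offset [[-0.12, 0.0, -0.12], [-0.12, 0.0, -0.12], [-0.11, 0.0, -0.13], [-0.11, 0.0, -0.13], [-0.1, 0.01, -0.14], [-0.1, 0.01, -0.14], [-0.09, 0.01, -0.14], [-0.09, 0.0, -0.14], [-0.09, 0.01, -0.15], [-0.08, 0.01, -0.15]]
turn [[0.04, 0.33, 0.12], [0.05, 0.33, 0.12], [0.04, 0.33, 0.12], [0.05, 0.33, 0.12], [0.04, 0.33, 0.12], [0.04, 0.33, 0.12], [0.05, 0.33, 0.13], [0.04, 0.33, 0.12], [0.05, 0.34, 0.13], [0.04, 0.33, 0.12]]
end hold [ 0.4402 -0.3201  0.24  ] max 0.15 0.34
offset [[-0.11, 0.02, 0.35], [-0.14, 0.02, 0.34], [-0.17, 0.02, 0.32], [-0.2, 0.02, 0.31], [-0.22, 0.02, 0.29], [-0.25, 0.02, 0.27], [-0.27, 0.02, 0.25], [-0.29, 0.02, 0.22], [-0.3, 0.02, 0.2], [-0.32, 0.02, 0.17]]
turn [[0.0, 0.8, -0.0], [0.0, 0.8, -0.0], [0.0, 0.8, -0.0], [0.0, 0.8, -0.0], [0.0, 0.8, -0.0], [0.0, 0.8, -0.0], [0.0, 0.8, -0.0], [0.0, 0.8, -0.0], [0.0, 0.8, 0.0], [0.0, 0.8, 0.0]]
end hold [ 0.4428 -0.3802  0.0951] max 0.35 0.8
```

Emit:
drive_tool(offset=[[-0.15,-0.01,-0.07],[-0.15,-0.01,-0.08],[-0.15,-0.01,-0.08],[-0.15,-0.01,-0.09],[-0.14,-0.01,-0.09],[-0.14,0,-0.1],[-0.14,0,-0.1],[-0.13,0,-0.11],[-0.13,0,-0.11],[-0.12,0,-0.11]], turn=[[0.04,0.33,0.12],[0.04,0.33,0.12],[0.04,0.33,0.12],[0.04,0.33,0.12],[0.04,0.33,0.12],[0.04,0.33,0.12],[0.04,0.33,0.12],[0.05,0.33,0.12],[0.04,0.33,0.12],[0.05,0.33,0.12]], hand=[0.6,0.6,0.6,0.6,0.6,0.6,0.6,0.6,0.6,0.6])

```text
time_s: 12.8
position: [0.4398, -0.2911, 0.1597]
tool_rot: [[-0.035, 0.999, 0.038], [0.939, 0.046, -0.34], [-0.341, 0.024, -0.94]]
ft_force: [0.3, -0.1, -1.3]
grip_width: 0.0514
gripper_force: 0.0
```

Emit:
drive_tool(offset=[[-0.12,0,-0.12],[-0.12,0,-0.12],[-0.11,0,-0.13],[-0.11,0,-0.13],[-0.1,0.01,-0.14],[-0.1,0.01,-0.14],[-0.09,0.01,-0.14],[-0.09,0,-0.14],[-0.09,0.01,-0.15],[-0.08,0.01,-0.15]], turn=[[0.04,0.33,0.12],[0.05,0.33,0.12],[0.04,0.33,0.12],[0.05,0.33,0.12],[0.04,0.33,0.12],[0.04,0.33,0.12],[0.05,0.33,0.13],[0.04,0.33,0.12],[0.05,0.34,0.13],[0.04,0.33,0.12]], hand=[0.6,0.6,0.6,0.6,0.6,0.6,0.6,0.6,0.6,0.6])

```text
time_s: 14.05
position: [0.4403, -0.3205, 0.221]
tool_rot: [[0.087, 0.996, 0.001], [0.996, -0.087, 0.001], [0.001, 0.0, -1.0]]
ft_force: [-0.5, 0.2, -0.3]
grip_width: 0.0512
gripper_force: 0.0
```

Emit:
drive_tool(offset=[[-0.11,0.02,0.35],[-0.14,0.02,0.34],[-0.17,0.02,0.32],[-0.2,0.02,0.31],[-0.22,0.02,0.29],[-0.25,0.02,0.27],[-0.27,0.02,0.25],[-0.29,0.02,0.22],[-0.3,0.02,0.2],[-0.32,0.02,0.17]], turn=[[0,0.8,0],[0,0.8,0],[0,0.8,0],[0,0.8,0],[0,0.8,0],[0,0.8,0],[0,0.8,0],[0,0.8,0],[0,0.8,0],[0,0.8,0]], hand=[0.6,0.6,0.6,0.6,0.6,0.6,0.6,0.6,0.6,0.6])

```text
time_s: 15.3
position: [0.4445, -0.3673, 0.0817]
tool_rot: [[0.057, 0.996, 0.065], [0.665, -0.087, 0.742], [0.744, 0.001, -0.668]]
ft_force: [-0.6, -0.1, 0.3]
grip_width: 0.0512
gripper_force: 0.0
```

```bash
python3 - <<'E'
from k import *
now()
v=np.array([.4487,-.3135,.034]);R=pose(85,48,-5)
plan(v,R,10)
import cv2
im=get_image("scene");a=cv2.resize(im[290:390,220:330],None,fx=4,fy=4,interpolation=2)
im=get_image("top");b=cv2.resize(im[225:325,290:380],None,fx=4,fy=4,interpolation=2)
cv2.imwrite("pics/p3.png",np.hstack([a,b])[:, :800])
E
```

```text
t 15.3 hold [ 0.4432 -0.3811  0.0942] w 0.0512 gf 0.0 F [-0.6 -0.1  0.3] q [-62.  49.  63.  25. 109. -58.]
offset [[0.0, -0.0, 0.23], [0.0, -0.0, 0.23], [0.0, -0.0, 0.23], [0.0, -0.0, 0.23], [0.0, -0.0, 0.22], [0.0, -0.0, 0.23], [0.0, -0.0, 0.22], [0.0, -0.0, 0.23], [0.01, -0.01, 0.22], [0.0, -0.0, 0.23]]
turn [[0.0, -0.0, 0.0], [0.0, -0.0, 0.0], [0.0, -0.0, 0.0], [0.0, -0.0, 0.0], [0.0, -0.0, 0.0], [0.0, -0.0, 0.0], [0.0, -0.0, 0.0], [0.0, -0.01, 0.0], [0.0, -0.0, 0.0], [0.0, -0.01, 0.01]]
end hold [ 0.4488 -0.3135  0.0339] max 0.23 0.01
```

View pics/p3.png

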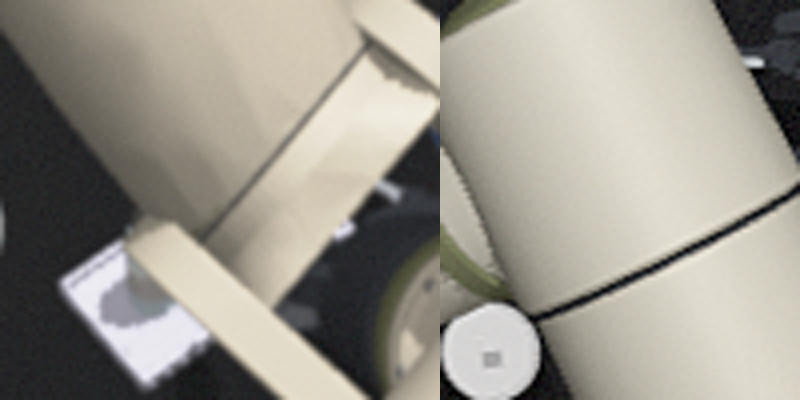

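The arm hides the vial in both views; the position is known from the earlier grasp, so I carry on and check by grip width.

Emit:
drive_tool(offset=[[0,0,0.23],[0,0,0.23],[0,0,0.23],[0,0,0.23],[0,0,0.22],[0,0,0.23],[0,0,0.22],[0,0,0.23],[0.01,-0.01,0.22],[0,0,0.23]], turn=[[0,0,0],[0,0,0],[0,0,0],[0,0,0],[0,0,0],[0,0,0],[0,0,0],[0,0,0],[0,0,0],[0,0,0]], hand=[0.6,0.6,0.6,0.6,0.6,0.6,0.6,0.6,0.6,0.6])

```text
time_s: 16.65
position: [0.4501, -0.2992, 0.0213]
tool_rot: [[0.057, 0.996, 0.065], [0.667, -0.087, 0.74], [0.743, 0.001, -0.67]]
ft_force: [0.7, -0.3, -0.1]
grip_width: 0.0511
gripper_force: 0.0
```

Emit:
drive_tool(offset=[[0,0,0],[0,0,0],[0,0,0],[0,0,0],[0,0,0],[0,0,0],[0,0,0],[0,0,0],[0,0,0],[0,0,0]], turn=[[0,0,0],[0,0,0],[0,0,0],[0,0,0],[0,0,0],[0,0,0],[0,0,0],[0,0,0],[0,0,0],[0,0,0]], hand=[0.5,0.4,0.35,0.3,0.2,0.2,0.2,0.2,0.2,0.2], newtons=30)

```text
time_s: 17.9
position: [0.4501, -0.2998, 0.0219]
tool_rot: [[0.057, 0.996, 0.065], [0.667, -0.087, 0.74], [0.742, 0.001, -0.67]]
ft_force: [0.1, -2.8, 5.3]
grip_width: 0.0248
gripper_force: 29.8
```

```bash
python3 - <<'E'
from k import *
h,R=now()
plan(h+[0,0,.11],R,10)
Rn=pose(22,48,-68);H=h+[0,0,.11];pre=np.r_[P-ex*.11,.115]
for t in np.linspace(0,1,5):
    az=85+(22-85)*t;Q=pose(az,48,az-90);hh=H+(pre-H)*t;q,c=ik(hh+Q[:,2]*HZ,Q[:,2],[-40,40,90,40,60]);print(az,q.round(0),q6of(q,Q)-90)
plan(pre,Rn,20,h0=H,R0=R)
E
```

```text
t 17.9 hold [ 0.4489 -0.3136  0.0344] w 0.0248 gf 29.754701744386693 F [ 0.1 -2.8  5.3] q [-59.  50.  74.  26.  97. -61.]
offset [[0.2, 0.0, -0.18], [0.2, 0.0, -0.18], [0.21, 0.0, -0.19], [0.2, 0.0, -0.18], [0.21, 0.0, -0.19], [0.2, 0.0, -0.18], [0.21, 0.0, -0.19], [0.2, 0.0, -0.18], [0.21, 0.0, -0.19], [0.2, 0.0, -0.18]]
turn [[0.0, 0.0, 0.0], [0.0, 0.0, 0.0], [0.0, 0.0, 0.0], [0.0, 0.0, 0.0], [0.0, 0.0, 0.0], [0.0, 0.0, 0.0], [0.0, 0.0, 0.0], [0.0, 0.0, 0.0], [0.0, 0.0, 0.0], [0.0, 0.0, 0.0]]
end hold [ 0.4488 -0.3136  0.1443] max 0.21 0.0
85.0 [-59.  42.  70.  27. 108.] -54.88723058855523
69.25 [-56.  35.  87.  38.  90.] -45.81752912133139
53.5 [-50.  30. 102.  50.  72.] -39.34196987105721
37.75 [-39.  26. 113.  67.  52.] -35.29813489746373
22.0 [-21.  25. 118.  94.  30.] -35.962268468810464
offset [[0.27, 0.09, 0.36], [0.28, 0.06, 0.36], [0.28, 0.04, 0.37], [0.28, 0.01, 0.37], [0.28, -0.01, 0.37], [0.28, -0.04, 0.36], [0.28, -0.06, 0.36], [0.28, -0.09, 0.36], [0.27, -0.11, 0.36], [0.27, -0.14, 0.35]]
turn [[-0.39, 0.0, 0.35], [-0.39, 0.0, 0.35], [-0.39, 0.0, 0.35], [-0.39, -0.0, 0.35], [-0.39, -0.0, 0.35], [-0.39, -0.0, 0.35], [-0.39, -0.0, 0.35], [-0.39, -0.0, 0.35], [-0.39, -0.0, 0.35], [-0.39, -0.0, 0.35]]
offset [[0.26, -0.16, 0.34], [0.25, -0.18, 0.34], [0.25, -0.21, 0.33], [0.24, -0.23, 0.32], [0.23, -0.25, 0.31], [0.22, -0.27, 0.3], [0.21, -0.29, 0.29], [0.2, -0.31, 0.28], [0.19, -0.33, 0.26], [0.18, -0.34, 0.25]]
turn [[-0.39, -0.0, 0.35], [-0.39, -0.0, 0.35], [-0.39, -0.0, 0.36], [-0.39, -0.0, 0.35], [-0.39, -0.0, 0.35], [-0.39, -0.0, 0.36], [-0.39, -0.0, 0.35], [-0.39, -0.0, 0.36], [-0.39, -0.0, 0.35], [-0.39, -0.01, 0.36]]
end hold [0.539  0.0486 0.1151] max 0.37 0.39
```

Emit:
drive_tool(offset=[[0.2,0,-0.18],[0.2,0,-0.18],[0.21,0,-0.19],[0.2,0,-0.18],[0.21,0,-0.19],[0.2,0,-0.18],[0.21,0,-0.19],[0.2,0,-0.18],[0.21,0,-0.19],[0.2,0,-0.18]], turn=[[0,0,0],[0,0,0],[0,0,0],[0,0,0],[0,0,0],[0,0,0],[0,0,0],[0,0,0],[0,0,0],[0,0,0]], hand=[0.2,0.2,0.2,0.2,0.2,0.2,0.2,0.2,0.2,0.2])

```text
time_s: 19.15
position: [0.45, -0.2996, 0.1323]
tool_rot: [[0.057, 0.996, 0.065], [0.667, -0.087, 0.74], [0.743, 0.001, -0.67]]
ft_force: [-0.5, -0.7, -0.8]
grip_width: 0.025
gripper_force: 29.6
```

Emit:
drive_tool(offset=[[0.27,0.09,0.36],[0.28,0.06,0.36],[0.28,0.04,0.37],[0.28,0.01,0.37],[0.28,-0.01,0.37],[0.28,-0.04,0.36],[0.28,-0.06,0.36],[0.28,-0.09,0.36],[0.27,-0.11,0.36],[0.27,-0.14,0.35]], turn=[[-0.39,0,0.35],[-0.39,0,0.35],[-0.39,0,0.35],[-0.39,0,0.35],[-0.39,0,0.35],[-0.39,0,0.35],[-0.39,0,0.35],[-0.39,0,0.35],[-0.39,0,0.35],[-0.39,0,0.35]], hand=[0.2,0.2,0.2,0.2,0.2,0.2,0.2,0.2,0.2,0.2])

```text
time_s: 20.4
position: [0.501, -0.122, 0.1173]
tool_rot: [[0.397, 0.804, 0.444], [0.539, -0.595, 0.596], [0.743, 0.002, -0.669]]
ft_force: [0.5, -0.3, -0.5]
grip_width: 0.0248
gripper_force: 29.6
```

Emit:
drive_tool(offset=[[0.26,-0.16,0.34],[0.25,-0.18,0.34],[0.25,-0.21,0.33],[0.24,-0.23,0.32],[0.23,-0.25,0.31],[0.22,-0.27,0.3],[0.21,-0.29,0.29],[0.2,-0.31,0.28],[0.19,-0.33,0.26],[0.18,-0.34,0.25]], turn=[[-0.39,0,0.35],[-0.39,0,0.35],[-0.39,0,0.36],[-0.39,0,0.35],[-0.39,0,0.35],[-0.39,0,0.36],[-0.39,0,0.35],[-0.39,0,0.36],[-0.39,0,0.35],[-0.39,-0.01,0.36]], hand=[0.2,0.2,0.2,0.2,0.2,0.2,0.2,0.2,0.2,0.2])

```text
time_s: 21.65
position: [0.552, 0.0545, 0.1028]
tool_rot: [[0.62, 0.373, 0.69], [0.249, -0.928, 0.277], [0.744, -0.0, -0.668]]
ft_force: [0.2, -0.2, -0.5]
grip_width: 0.0249
gripper_force: 29.6
```

```bash
python3 - <<'E'
from k import *
h,R=now();import cv2
Rn=pose(22,48,-68);print((R-Rn).round(3).tolist())
plan(np.r_[P-ex*.05,.066],Rn,10)
# enlarge the initial clean picture of the nest in both views, with predicted overlay points for the press estimate
Y=np.array(ey)
def pt(x,y,z):return np.r_[P+ex*x/1e3+Y*y/1e3,z/1e3]
s=cv2.imread("pics/scene0.png");t=cv2.imread("pics/top0.png");k=8
out=[]
for n,im,(u,v,w,hh) in(("scene",s,(262,180,50,65)),("top",t,(160,150,50,65))):
    c=cv2.resize(im[v:v+hh,u:u+w],None,fx=k,fy=k,interpolation=2)
    L=[[(-20,26,36),(-8,14,36),(13.5,14,36),(13.5,-14,36),(-8,-14,36),(-20,-26,36)],[(85,65,22),(-60,65,22),(-60,-65,22),(85,-65,22)]]
    for l in L:
        q=(proj(n,np.array([pt(*a) for a in l]))-[u,v]+.5)*k
        cv2.polylines(c,[q.astype(int)],False,(0,0,255),1)
    a=np.linspace(0,6.28,30);q=(proj(n,np.array([pt(10.5*np.cos(i),10.5*np.sin(i),130) for i in a]))-[u,v]+.5)*k
    cv2.polylines(c,[q.astype(int)],False,(0,255,0),1);out.append(c)
cv2.imwrite("pics/p4.png",np.hstack(out))
E
```

```text
t 21.65 hold [0.5391 0.0493 0.1153] w 0.0249 gf 29.563598858221667 F [ 0.2 -0.2 -0.5] q [-21.  25. 118.  94.  30. -36.]
[[0.0, -0.002, 0.001], [-0.002, -0.001, -0.001], [0.001, -0.0, 0.001]]
offset [[-0.01, 0.09, 0.17], [-0.01, 0.09, 0.17], [-0.01, 0.09, 0.17], [-0.01, 0.09, 0.17], [-0.01, 0.09, 0.17], [-0.02, 0.1, 0.17], [-0.01, 0.09, 0.17], [-0.02, 0.1, 0.17], [-0.01, 0.09, 0.17], [-0.02, 0.1, 0.17]]
turn [[0.0, -0.0, -0.0], [0.0, -0.0, -0.0], [0.0, -0.0, -0.0], [0.0, -0.0, -0.0], [0.0, -0.0, -0.0], [0.0, -0.0, -0.0], [0.0, -0.0, -0.0], [0.0, -0.0, -0.01], [0.01, -0.0, -0.0], [0.0, -0.01, -0.01]]
end hold [0.5967 0.0324 0.066 ] max 0.17 0.01
```

View pics/p4.png

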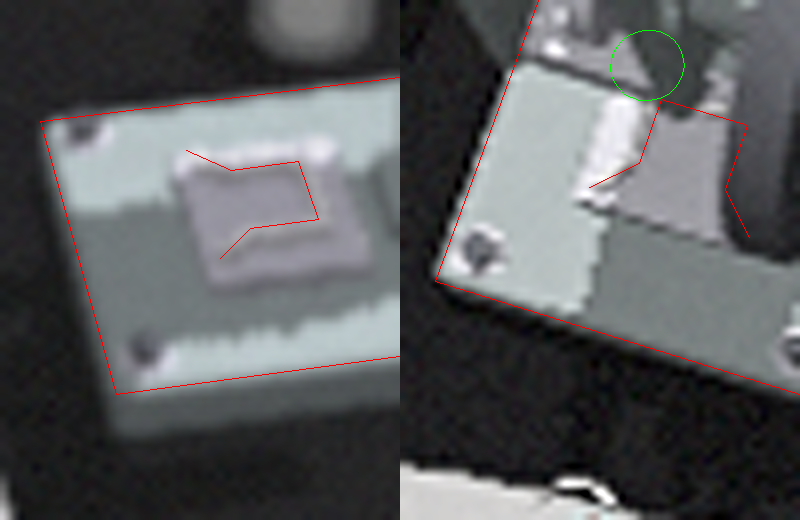

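Base outlines agree in both views (corner (42,122) of the crop); the nest plate is centred near crop (272,210), close to the prediction. I check the ram foot numerically.

```bash
python3 - <<'E'
from k import *
def pt(x,y,z):return np.r_[P+ex*x/1e3+ey*y/1e3,z/1e3]
for a in((0,0,130),(0,0,163),(-24,-29,163),(0,0,30),(0,10.5,130),(0,-10.5,130),(-10.5,0,130),(10.5,0,130),(0,-71,246),(0,-139.5,302)):print(a,proj("scene",pt(*a))[0].round(1),proj("top",pt(*a))[0].round(1))
E
```

```text
(0, 0, 130) [295.8 174.1] [190.4 157.7]
(0, 0, 163) [296.2 162.9] [188.3 153.4]
(-24, -29, 163) [288.7 171.5] [197.2 167.2]
(0, 0, 30) [294.7 205.8] [196.1 169.2]
(0, 10.5, 130) [294.9 171.5] [186.1 156.3]
(0, -10.5, 130) [296.8 176.8] [194.8 159. ]
(-10.5, 0, 130) [291.5 174.6] [188.9 161.9]
(10.5, 0, 130) [300.1 173.6] [191.9 153.5]
(0, -71, 246) [304.7 150.9] [215.4 151.4]
(0, -139.5, 302) [314.  147.2] [246.6 153. ]
```

Emit:
drive_tool(offset=[[-0.01,0.09,0.17],[-0.01,0.09,0.17],[-0.01,0.09,0.17],[-0.01,0.09,0.17],[-0.01,0.09,0.17],[-0.02,0.1,0.17],[-0.01,0.09,0.17],[-0.02,0.1,0.17],[-0.01,0.09,0.17],[-0.02,0.1,0.17]], turn=[[0,0,0],[0,0,0],[0,0,0],[0,0,0],[0,0,0],[0,0,0],[0,0,0],[0,0,0],[0,0,0],[0,0,0]], hand=[0.2,0.2,0.2,0.2,0.2,0.2,0.2,0.2,0.2,0.2])

```text
time_s: 22.9
position: [0.6096, 0.037, 0.0526]
tool_rot: [[0.621, 0.375, 0.689], [0.25, -0.927, 0.279], [0.743, -0.0, -0.669]]
ft_force: [0.2, -0.8, -0.3]
grip_width: 0.0249
gripper_force: 29.6
```

```bash
python3 - <<'E'
from k import *
h,R=now()
Rn=pose(22,48,-68);d=h[:2]-P;print("press xy",d@ex,d@ey)
plan(np.r_[P-ex*.008,.0645],Rn,10)
import cv2
ims={"scene":(get_image("scene"),(270,165,60,75)),"top":(get_image("top"),(165,130,60,75))}
def pt(x,y,z):return np.r_[P+ex*x/1e3+ey*y/1e3,z/1e3]
out=[]
for n,(im,(u,v,w,hh)) in ims.items():
    cv2.imwrite(f"pics/{n}5.png",im);c=cv2.resize(im[v:v+hh,u:u+w],None,fx=6,fy=6,interpolation=2)
    b=np.r_[h[:2],h[2]-.0314];a=np.linspace(0,6.28,40)
    for r,z in((13,0),(13,.045),(9.5,.07)):
        q=(proj(n,np.array([b+[r*np.cos(i)/1e3,r*np.sin(i)/1e3,z] for i in a]))-[u,v]+.5)*6;cv2.polylines(c,[q.astype(int)],False,(0,255,0),1)
    out.append(c)
cv2.imwrite("pics/p5.png",np.hstack(out))
E
```

```text
t 22.9 hold [0.5967 0.0318 0.0651] w 0.0249 gf 29.626948342265678 F [ 0.2 -0.8 -0.3] q [-20.  35. 111.  99.  30. -41.]
press xy -0.04994520586032351 -0.000643010026094543
offset [[0.06, 0.06, 0.06], [0.05, 0.06, 0.06], [0.06, 0.06, 0.06], [0.05, 0.06, 0.06], [0.06, 0.06, 0.07], [0.05, 0.07, 0.06], [0.06, 0.06, 0.07], [0.05, 0.07, 0.06], [0.06, 0.06, 0.07], [0.05, 0.07, 0.06]]
turn [[-0.0, 0.0, -0.0], [-0.0, 0.0, -0.0], [-0.0, 0.0, -0.0], [-0.0, 0.0, -0.0], [-0.0, 0.0, -0.0], [-0.0, 0.0, -0.0], [-0.0, 0.0, -0.0], [-0.0, 0.0, -0.0], [-0.0, 0.0, -0.0], [-0.0, 0.0, -0.0]]
end hold [0.6372 0.021  0.0646] max 0.07 0.0
```

View pics/p5.png

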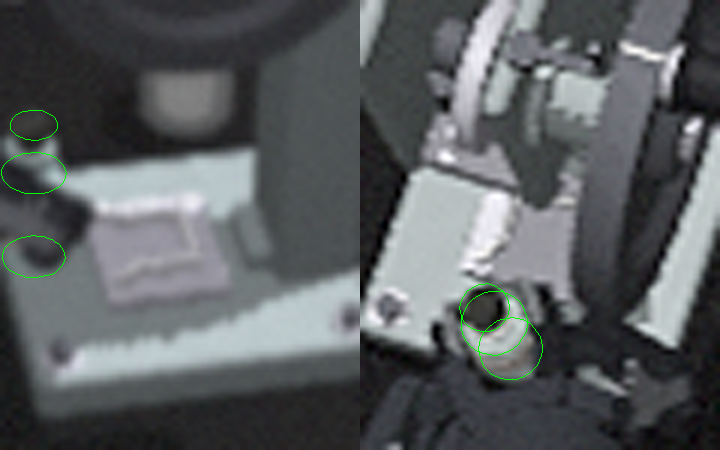

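The vial overlay (green) sits right on the vial in both views. The fence ridge's back-right corner at crop (197,257) matches the prediction to under a pixel. Slide in.

Emit:
drive_tool(offset=[[0.06,0.06,0.06],[0.05,0.06,0.06],[0.06,0.06,0.06],[0.05,0.06,0.06],[0.06,0.06,0.07],[0.05,0.07,0.06],[0.06,0.06,0.07],[0.05,0.07,0.06],[0.06,0.06,0.07],[0.05,0.07,0.06]], turn=[[0,0,0],[0,0,0],[0,0,0],[0,0,0],[0,0,0],[0,0,0],[0,0,0],[0,0,0],[0,0,0],[0,0,0]], hand=[0.2,0.2,0.2,0.2,0.2,0.2,0.2,0.2,0.2,0.2])

```text
time_s: 24.25
position: [0.6499, 0.0263, 0.0524]
tool_rot: [[0.621, 0.375, 0.689], [0.25, -0.927, 0.279], [0.743, -0.001, -0.669]]
ft_force: [1.0, 2.0, -0.4]
grip_width: 0.0252
gripper_force: 29.6
```

```bash
cat >> k.py <<'E'
def st():
    h,R=now();d=h[:2]-P;f=np.array(observe()["ft_force"]);print("press xyz mm",np.round([d@ex*1e3,d@ey*1e3,h[2]*1e3],1),"F press",np.round([f[:2]@ex,f[:2]@ey,f[2]],1));return h,R
E
python3 - <<'E'
from k import *
h,R=st()
plan(np.r_[P,.0640],R,10)
E
```

```text
t 24.25 hold [0.637  0.0211 0.0649] w 0.0252 gf 29.63910817841679 F [ 1.   2.  -0.4] q [-20.  36. 105.  91.  30. -32.]
press xyz mm [-8.3 -0.1 64.9] F press [ 0.4  2.2 -0.4]
offset [[0.01, 0.01, 0.01], [0.01, 0.01, 0.01], [0.01, 0.01, 0.01], [0.01, 0.01, 0.02], [0.01, 0.01, 0.01], [0.01, 0.01, 0.02], [0.01, 0.02, 0.01], [0.01, 0.01, 0.02], [0.01, 0.02, 0.01], [0.0, 0.01, 0.02]]
turn [[0.0, 0.0, 0.0], [0.0, 0.0, 0.0], [0.0, 0.0, 0.0], [0.0, 0.0, 0.0], [0.0, 0.0, 0.0], [0.0, 0.0, 0.0], [0.0, 0.0, 0.0], [0.0, 0.0, 0.0], [0.0, 0.0, 0.0], [0.0, 0.0, 0.0]]
end hold [0.6449 0.0191 0.0638] max 0.02 0.0
```

Emit:
drive_tool(offset=[[0.01,0.01,0.01],[0.01,0.01,0.01],[0.01,0.01,0.01],[0.01,0.01,0.02],[0.01,0.01,0.01],[0.01,0.01,0.02],[0.01,0.02,0.01],[0.01,0.01,0.02],[0.01,0.02,0.01],[0.0,0.01,0.02]], turn=[[0,0,0],[0,0,0],[0,0,0],[0,0,0],[0,0,0],[0,0,0],[0,0,0],[0,0,0],[0,0,0],[0,0,0]], hand=[0.2,0.2,0.2,0.2,0.2,0.2,0.2,0.2,0.2,0.2])

```text
time_s: 25.5
position: [0.6576, 0.0243, 0.0514]
tool_rot: [[0.621, 0.375, 0.689], [0.25, -0.927, 0.279], [0.743, -0.0, -0.669]]
ft_force: [-0.5, 0.8, -0.0]
grip_width: 0.0252
gripper_force: 29.6
```

```bash
python3 - <<'E'
from k import *
h,R=st()
for v in(ex,ey):print("1mm along",(R.T@np.r_[v,0]/40).round(4))
print("1mm down",(R.T@np.array([0,0,-1])/40).round(4))
E
```

```text
t 25.5 hold [0.6447 0.0191 0.0639] w 0.0252 gf 29.640483539915294 F [-0.5  0.8 -0. ] q [-20.  37. 103.  90.  30. -31.]
press xyz mm [-0.3  0.  63.9] F press [-0.6  0.6 -0. ]
1mm along [0.0133 0.0153 0.0147]
1mm along [ 0.0102 -0.0198  0.0113]
1mm down [-0.0186  0.      0.0167]
```

Emit:
drive_tool(offset=[[0.002,0.002,0.002],[0.002,0.002,0.002],[0.002,0.002,0.002],[0.002,0.002,0.002],[0.002,0.002,0.002],[0.002,0.002,0.002],[0.002,0.002,0.002],[0.002,0.002,0.002],[0,0,0],[0,0,0]], turn=[[0,0,0],[0,0,0],[0,0,0],[0,0,0],[0,0,0],[0,0,0],[0,0,0],[0,0,0],[0,0,0],[0,0,0]], hand=[0.2,0.2,0.2,0.2,0.2,0.2,0.2,0.2,0.2,0.2])

```text
time_s: 26.75
position: [0.6586, 0.024, 0.0514]
tool_rot: [[0.621, 0.374, 0.689], [0.25, -0.927, 0.278], [0.743, -0.0, -0.669]]
ft_force: [0.4, 1.2, -0.1]
grip_width: 0.025
gripper_force: 29.6
```

```bash
python3 - <<'E'
from k import *
st()
E
```

```text
t 26.75 hold [0.6458 0.0188 0.0639] w 0.025 gf 29.62865816167323 F [ 0.4  1.2 -0.1] q [-20.  37. 103.  90.  30. -30.]
press xyz mm [ 0.8  0.  63.9] F press [ 0.   1.3 -0.1]
```

Emit:
drive_tool(offset=[[0.003,0.003,0.003],[0.003,0.003,0.003],[0.003,0.003,0.003],[0.003,0.003,0.003],[0.003,0.003,0.003],[0.003,0.003,0.003],[0.003,0.003,0.003],[0.003,0.003,0.003],[0,0,0],[0,0,0]], turn=[[0,0,0],[0,0,0],[0,0,0],[0,0,0],[0,0,0],[0,0,0],[0,0,0],[0,0,0],[0,0,0],[0,0,0]], hand=[0.2,0.2,0.2,0.2,0.2,0.2,0.2,0.2,0.2,0.2])

```text
time_s: 28.0
position: [0.6602, 0.0236, 0.0514]
tool_rot: [[0.621, 0.374, 0.689], [0.25, -0.927, 0.278], [0.743, -0.0, -0.669]]
ft_force: [-0.3, 0.4, -0.5]
grip_width: 0.025
gripper_force: 29.7
```

```bash
python3 - <<'E'
from k import *
st()
E
```

```text
t 28.0 hold [0.6474 0.0184 0.064 ] w 0.025 gf 29.655848801157845 F [-0.3  0.4 -0.5] q [-20.  37. 103.  89.  30. -30.]
press xyz mm [ 2.4  0.1 64. ] F press [-0.4  0.3 -0.5]
```

Emit:
drive_tool(offset=[[-0.009,0,0.008],[-0.009,0,0.008],[-0.009,0,0.008],[-0.009,0,0.008],[0.003,0.003,0.003],[0.003,0.003,0.003],[0.003,0.003,0.003],[0.003,0.003,0.003],[0,0,0],[0,0,0]], turn=[[0,0,0],[0,0,0],[0,0,0],[0,0,0],[0,0,0],[0,0,0],[0,0,0],[0,0,0],[0,0,0],[0,0,0]], hand=[0.2,0.2,0.2,0.2,0.2,0.2,0.2,0.2,0.2,0.2])

```text
time_s: 29.25
position: [0.6606, 0.0237, 0.0494]
tool_rot: [[0.621, 0.375, 0.688], [0.25, -0.927, 0.279], [0.743, -0.001, -0.67]]
ft_force: [-5.4, 0.8, 1.7]
grip_width: 0.0254
gripper_force: 30.1
```

```bash
python3 - <<'E'
from k import *
h,R=st()
import cv2
im=get_image("scene");cv2.imwrite("pics/s6.png",im);a=cv2.resize(im[165:235,265:335],None,fx=7,fy=7,interpolation=2)
im=get_image("top");cv2.imwrite("pics/t6.png",im);b=cv2.resize(im[140:210,165:208],None,fx=7,fy=7,interpolation=2)
cv2.imwrite("pics/p6.png",np.hstack([a,b])[:, :800])
E
```

```text
t 29.25 hold [0.6478 0.0185 0.0619] w 0.0254 gf 30.07848245819332 F [-5.4  0.8  1.7] q [-20.  37. 103.  90.  30. -30.]
press xyz mm [ 2.8  0.2 61.9] F press [-5.5 -0.7  1.7]
```

View pics/p6.png

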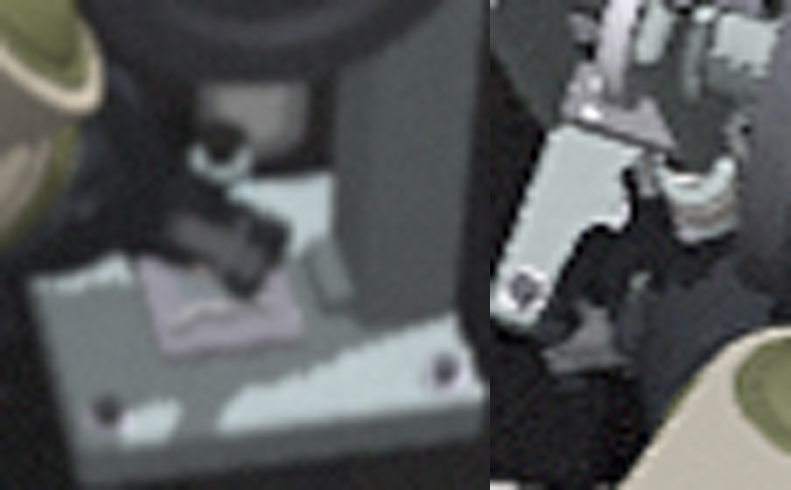

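Vial in the nest: back-wall contact is at my press x ≈ +2.6 mm, so the nest is about 2.2 mm farther along press x than I had it. I'll back off slightly, set down and release.

```bash
sed -i 's/^P=np.array(\[.645,.019\]);a=\(.*\)$/a=\1;P=np.array([.645,.019])+.0022*ex/' k.py; python3 - <<'E'
from k import *
h,R=st()
W=lambda x,y,z:np.r_[P+ex*x/1e3+ey*y/1e3,z/1e3]
Rr=R;c=W(0,0,61.4);print("retract end",c-R[:,2]*.11)
for s in(1,-1):
  for L in(32,38):
    for n,pp in(("pre",W(0,-150,360)),("top",W(0,-112,302)),("fwd",W(56,-112,246)),("bot",W(0,-112,190)),("near",W(-56,-112,246))):
      Q=pose(74.4,L,-15.6 if s>0 else 164.4);q,cc=ik(pp+Q[:,2]*HZ,Q[:,2],[-40,40,80,30,90]);q6=q6of(q,Q)-90;print(s,L,n,q.round(0),round((q6+180)%360-180),"%.0e"%cc)
E
```

```text
t 29.35 hold [0.6478 0.0185 0.062 ] w 0.025 gf 30.078188044826675 F [-5.8  0.6  1.3] q [-20.  37. 103.  90.  30. -30.]
press xyz mm [ 0.6  0.2 62. ] F press [-5.7 -1.   1.3]
retract end [ 0.57140969 -0.01226889  0.13506826]
1 32 pre [-34.  28.  52.  32. 108.] -11 3e-17
1 32 top [-31.  29.  60.  31.  99.] -12 1e-20
1 32 fwd [-30.  37.  55.  31.  96.] -13 3e-21
1 32 bot [-31.  33.  71.  31.  86.] -20 2e-15
1 32 near [-32.  25.  76.  30.  89.] -20 2e-13
1 38 pre [-36.  29.  53.  38. 109.] -11 4e-18
1 38 top [-33.  29.  61.  37. 100.] -14 9e-22
1 38 fwd [-31.  37.  56.  37.  97.] -14 2e-22
1 38 bot [-33.  34.  71.  36.  88.] -23 2e-16
1 38 near [-34.  26.  77.  36.  91.] -23 2e-14
-1 32 pre [-34.  28.  52.  32. 108.] 169 3e-17
-1 32 top [-31.  29.  60.  31.  99.] 168 1e-20
-1 32 fwd [-30.  37.  55.  31.  96.] 167 3e-21
-1 32 bot [-31.  33.  71.  31.  86.] 160 2e-15
-1 32 near [-32.  25.  76.  30.  89.] 160 2e-13
-1 38 pre [-36.  29.  53.  38. 109.] 169 4e-18
-1 38 top [-33.  29.  61.  37. 100.] 166 9e-22
-1 38 fwd [-31.  37.  56.  37.  97.] 166 2e-22
-1 38 bot [-33.  34.  71.  36.  88.] 157 2e-16
-1 38 near [-34.  26.  77.  36.  91.] 157 2e-14
```

Emit:
drive_tool(offset=[[-0.006,-0.008,-0.007],[-0.009,0,0.008],[0,0,0],[0,0,0],[0,0,0],[0,0,0],[0,0,0],[0,0,0],[0,0,0],[0,0,0]], turn=[[0,0,0],[0,0,0],[0,0,0],[0,0,0],[0,0,0],[0,0,0],[0,0,0],[0,0,0],[0,0,0],[0,0,0]], hand=[0.2,0.2,0.2,0.29,0.31,0.33,0.36,0.4,0.45,0.5])

```text
time_s: 30.6
position: [0.6606, 0.0236, 0.0491]
tool_rot: [[0.621, 0.374, 0.689], [0.25, -0.927, 0.278], [0.743, -0.0, -0.669]]
ft_force: [0.0, -1.4, -0.2]
grip_width: 0.0429
gripper_force: 0.0
```

Emit:
drive_tool(offset=[[0,0,-0.1],[0,0,-0.2],[0,0,-0.3],[0,0,-0.3],[0,0,-0.3],[0,0,-0.3],[0,0,-0.3],[0,0,-0.3],[0,0,-0.3],[0,0,-0.3]], turn=[[0,0,0],[0,0,0],[0,0,0],[0,0,0],[0,0,0],[0,0,0],[0,0,0],[0,0,0],[0,0,0],[0,0,0]], hand=[0.5,0.5,0.5,0.5,0.5,0.5,0.5,0.5,0.5,0.5])

```text
time_s: 31.85
position: [0.5856, -0.0067, 0.1219]
tool_rot: [[0.621, 0.374, 0.689], [0.25, -0.927, 0.278], [0.743, -0.0, -0.669]]
ft_force: [0.2, -0.1, -0.2]
grip_width: 0.0428
gripper_force: 0.0
```

```bash
python3 - <<'E'
from k import *
h,R=st()
W=lambda x,y,z:np.r_[P+ex*x/1e3+ey*y/1e3,z/1e3]
# code check: grey/green blobs not viewed; compare vial stopper dark pixel position with the nest
Q=pose(74.4,36,-15.6);A=W(-120,-190,340);B=W(2,-112,302)-Q[:,2]*.075
for t in np.linspace(0,1,4):
    M=R@Ro.from_rotvec(Ro.from_matrix(R.T@Q).as_rotvec()*t).as_matrix();hh=h+(A-h)*t;q,c=ik(hh+M[:,2]*HZ,M[:,2],[-25,30,100,60,60]);print(q.round(0),round(q6of(q,M)-90))
plan(A,Q,20);plan(B,Q,5,h0=A,R0=Q);plan(W(2,-112,302),Q,5,h0=B,R0=Q)
E
```

```text
t 31.85 hold [ 0.5727 -0.0119  0.1344] w 0.0428 gf 0.0 F [ 0.2 -0.1 -0.2] q [-27.  25. 111.  78.  35. -23.]
press xyz mm [-63.5 -49.2 134.4] F press [ 0.2 -0.  -0.2]
[-27.  25. 111.  78.  35.] -23
[-36.  18. 102.  52.  58.] -14
[-41.  16.  89.  40.  83.] -17
[-44.  17.  74.  32. 105.] -24
offset [[0.07, 0.09, -0.3], [0.07, 0.08, -0.3], [0.06, 0.07, -0.3], [0.06, 0.06, -0.31], [0.05, 0.06, -0.31], [0.05, 0.05, -0.31], [0.04, 0.04, -0.31], [0.04, 0.03, -0.31], [0.03, 0.02, -0.32], [0.03, 0.02, -0.32]]
turn [[0.29, -0.09, -0.33], [0.29, -0.09, -0.32], [0.29, -0.09, -0.33], [0.29, -0.09, -0.32], [0.29, -0.09, -0.33], [0.29, -0.09, -0.32], [0.29, -0.09, -0.33], [0.29, -0.09, -0.32], [0.29, -0.09, -0.33], [0.3, -0.09, -0.32]]
offset [[0.03, 0.01, -0.32], [0.02, -0.0, -0.32], [0.02, -0.01, -0.32], [0.02, -0.02, -0.32], [0.02, -0.03, -0.31], [0.02, -0.04, -0.31], [0.01, -0.05, -0.31], [0.01, -0.05, -0.31], [0.01, -0.07, -0.32], [0.01, -0.07, -0.31]]
turn [[0.29, -0.09, -0.33], [0.3, -0.1, -0.32], [0.3, -0.09, -0.33], [0.29, -0.1, -0.32], [0.3, -0.09, -0.33], [0.29, -0.1, -0.32], [0.3, -0.09, -0.32], [0.29, -0.1, -0.33], [0.3, -0.09, -0.32], [0.29, -0.1, -0.33]]
end hold [ 0.4805 -0.1324  0.34  ] max 0.32 0.33
offset [[0.2, 0.61, 0.01], [0.2, 0.61, 0.01], [0.21, 0.61, 0.01], [0.2, 0.61, 0.0], [0.21, 0.61, 0.01]]
turn [[0.0, 0.0, 0.0], [0.0, 0.0, 0.0], [0.0, 0.0, 0.0], [0.0, 0.0, 0.0], [0.0, 0.0, 0.0]]
end hold [ 0.6071 -0.1324  0.3627] max 0.61 0.0
offset [[0.0, -0.0, 0.37], [0.0, -0.0, 0.38], [-0.0, -0.0, 0.37], [-0.0, -0.0, 0.38], [-0.0, -0.0, 0.37]]
turn [[0.0, 0.0, 0.0], [0.0, 0.0, 0.0], [0.0, 0.0, 0.0], [0.0, 0.0, 0.0], [0.0, 0.0, 0.0]]
end hold [ 0.6189 -0.0901  0.3022] max 0.38 0.0
```

Emit:
drive_tool(offset=[[0.07,0.09,-0.3],[0.07,0.08,-0.3],[0.06,0.07,-0.3],[0.06,0.06,-0.31],[0.05,0.06,-0.31],[0.05,0.05,-0.31],[0.04,0.04,-0.31],[0.04,0.03,-0.31],[0.03,0.02,-0.32],[0.03,0.02,-0.32]], turn=[[0.29,-0.09,-0.33],[0.29,-0.09,-0.32],[0.29,-0.09,-0.33],[0.29,-0.09,-0.32],[0.29,-0.09,-0.33],[0.29,-0.09,-0.32],[0.29,-0.09,-0.33],[0.29,-0.09,-0.32],[0.29,-0.09,-0.33],[0.3,-0.09,-0.32]], hand=[0.6,0.6,0.6,0.6,0.6,0.6,0.6,0.6,0.6,0.6])

```text
time_s: 33.1
position: [0.5341, -0.0644, 0.2232]
tool_rot: [[0.482, 0.745, 0.461], [0.564, -0.667, 0.487], [0.67, 0.025, -0.742]]
ft_force: [-1.0, -0.4, 0.6]
grip_width: 0.0514
gripper_force: 0.0
```

Emit:
drive_tool(offset=[[0.03,0.01,-0.32],[0.02,0,-0.32],[0.02,-0.01,-0.32],[0.02,-0.02,-0.32],[0.02,-0.03,-0.31],[0.02,-0.04,-0.31],[0.01,-0.05,-0.31],[0.01,-0.05,-0.31],[0.01,-0.07,-0.32],[0.01,-0.07,-0.31]], turn=[[0.29,-0.09,-0.33],[0.3,-0.1,-0.32],[0.3,-0.09,-0.33],[0.29,-0.1,-0.32],[0.3,-0.09,-0.33],[0.29,-0.1,-0.32],[0.3,-0.09,-0.32],[0.29,-0.1,-0.33],[0.3,-0.09,-0.32],[0.29,-0.1,-0.33]], hand=[0.6,0.6,0.6,0.6,0.6,0.6,0.6,0.6,0.6,0.6])

```text
time_s: 34.35
position: [0.4832, -0.1219, 0.3247]
tool_rot: [[0.218, 0.963, 0.157], [0.78, -0.268, 0.566], [0.587, -0.001, -0.81]]
ft_force: [0.9, 0.2, 0.0]
grip_width: 0.0511
gripper_force: 0.0
```

```bash
python3 - <<'E'
from k import *
import cv2
h,R=st()
W=lambda x,y,z:np.r_[P+ex*x/1e3+ey*y/1e3,z/1e3]
Q=pose(74.4,36,-15.6);B=W(2,-112,302)-Q[:,2]*.075
plan(B,Q,5);plan(W(2,-112,302),Q,5,h0=B,R0=Q)
im=get_image("scene");cv2.imwrite("pics/s7.png",im);cv2.imwrite("pics/t7.png",get_image("top"))
# stopper check: dark pixels vs clean image near nest top
c=proj("scene",W(0,0,100))[0];print("expected stopper top px",c)
d=cv2.absdiff(im,cv2.imread("pics/scene0.png")).max(2);u,v=c.astype(int)
for r in range(v-14,v+32,2):print(r,d[r,u-12:u+14:2])
E
```

```text
t 34.35 hold [ 0.4803 -0.1325  0.3399] w 0.0511 gf 0.0 F [0.9 0.2 0. ] q [-44.  17.  74.  32. 105. -25.]
press xyz mm [-120.1 -190.2  339.9] F press [0.9 0.4 0. ]
offset [[0.21, 0.61, 0.01], [0.2, 0.61, 0.01], [0.21, 0.61, 0.01], [0.2, 0.61, 0.0], [0.21, 0.61, 0.01]]
turn [[-0.0, 0.0, -0.0], [-0.0, 0.0, -0.0], [-0.0, 0.0, -0.0], [-0.01, 0.01, -0.0], [-0.0, 0.0, -0.0]]
end hold [ 0.607  -0.1323  0.3626] max 0.61 0.01
offset [[0.0, -0.0, 0.37], [0.0, -0.0, 0.38], [-0.0, -0.0, 0.37], [-0.0, -0.0, 0.38], [-0.0, -0.0, 0.37]]
turn [[0.0, 0.0, 0.0], [0.0, 0.0, 0.0], [0.0, 0.0, 0.0], [0.0, 0.0, 0.0], [0.0, 0.0, 0.0]]
end hold [ 0.6189 -0.0901  0.3022] max 0.38 0.0
expected stopper top px [296.35056039 183.87139648]
169 [4 7 3 3 2 7 3 2 3 5 2 4 4]
171 [2 2 3 3 5 0 2 4 1 2 2 2 2]
173 [2 5 4 1 1 4 1 4 3 1 1 2 7]
175 [8 7 6 3 1 3 2 3 4 5 9 4 3]
177 [2 7 2 2 8 1 3 4 3 2 3 4 5]
179 [4 2 4 3 5 3 3 4 2 4 2 2 5]
181 [ 7  3  8  5  3  2 14  3  3  1  3  3  3]
183 [ 7  5  4  3  2 39 50 57  5  1  3  3  3]
185 [ 3  6  4  7 14 14 37 48  9  3  4  4  3]
187 [ 4  5  6  5 89 47  8 50 43  4  3  5  2]
189 [  4   3   1   6  93 120 124 112  50   4   1   2   2]
191 [ 4  3  3 23 68 29 23 46 50  2  3  2  3]
193 [ 2  4  1  7 12 15 18 31 26  1  5  4  4]
195 [ 4  6  1 19 40 10  9  9 25  2  3  3  3]
197 [ 4  3  5 32 63 56 56 61 56  2  6  4  5]
199 [ 4  3  4 53 97 91 86 85 67  1  4  4  3]
201 [ 2  4  2 12 33 22 19 19 39  3  2  3  4]
203 [ 2  4  4 10 29 39 39 38 11  4  5  3  5]
205 [ 3  5  2  9 24 27 30 23  5  1  2  3  4]
207 [ 4  5  3  2 16 14 13  8  2  3  5  4  3]
209 [2 2 3 5 2 6 5 1 3 2 4 4 2]
211 [8 6 6 2 3 5 2 2 7 2 3 5 1]
213 [4 3 3 4 4 3 3 4 4 5 4 2 3]
```

The vial stands upright in the nest (changed pixels centred at column 296 as expected). On to the handle.

Emit:
drive_tool(offset=[[0.21,0.61,0.01],[0.2,0.61,0.01],[0.21,0.61,0.01],[0.2,0.61,0],[0.21,0.61,0.01],[0,0,0.37],[0,0,0.38],[0,0,0.37],[0,0,0.38],[0,0,0.37]], turn=[[0,0,0],[0,0,0],[0,0,0],[0,0,0],[0,0,0],[0,0,0],[0,0,0],[0,0,0],[0,0,0],[0,0,0]], hand=[0.6,0.6,0.6,0.6,0.6,0.6,0.6,0.6,0.6,0.6])

```text
time_s: 35.7
position: [0.6225, -0.0785, 0.2859]
tool_rot: [[0.218, 0.963, 0.158], [0.779, -0.269, 0.566], [0.588, -0.0, -0.809]]
ft_force: [0.6, 0.7, 0.7]
grip_width: 0.0514
gripper_force: 0.0
```

Emit:
drive_tool(offset=[[0,0,0],[0,0,0],[0,0,0],[0,0,0],[0,0,0],[0,0,0],[0,0,0],[0,0,0],[0,0,0],[0,0,0]], turn=[[0,0,0],[0,0,0],[0,0,0],[0,0,0],[0,0,0],[0,0,0],[0,0,0],[0,0,0],[0,0,0],[0,0,0]], hand=[0.5,0.4,0.3,0.2,0.15,0.12,0.1,0.1,0.1,0.1], newtons=25)

```text
time_s: 36.95
position: [0.6226, -0.0794, 0.287]
tool_rot: [[0.218, 0.963, 0.159], [0.78, -0.269, 0.565], [0.587, 0.001, -0.809]]
ft_force: [-2.4, -5.1, 4.5]
grip_width: 0.0185
gripper_force: 24.7
```

```bash
cat > c.py <<'E'
from k import *
import sys
h,R=st()
W=lambda x,y,z:np.r_[P+ex*x/1e3+ey*y/1e3,z/1e3]
def arc(t0,t1,n,dx=0,dz=0):
    p=W(56*np.sin(t0)+dx,-112,246+56*np.cos(t0)+dz);off=[]
    for t in np.linspace(t0,t1,n+1)[1:]:
        g=W(56*np.sin(t)+dx,-112,246+56*np.cos(t)+dz);u=(R.T@(g-p)/.04).round(2);off.append(u.tolist());p=p+R@u*.04
    for k in range(0,n,10):print(off[k:k+10])
E
python3 - <<'E'
from c import *
d=h[:2]-P;x,z=d@ex*1e3,h[2]*1e3-246
t0=np.arctan2(x,z);print(t0,np.hypot(x,z))
arc(t0,2*np.pi,30)
E
```

```text
t 36.95 hold [ 0.6196 -0.09    0.3021] w 0.0185 gf 24.65202122926712 F [-2.4 -5.1  4.5] q [-32.  29.  61.  35.  99. -13.]
press xyz mm [   2.7 -111.8  302.1] F press [-0.9 -5.6  4.5]
0.048022472845746095 56.18387026289482
[[-0.03, 0.29, 0.04], [-0.06, 0.27, 0.08], [-0.09, 0.24, 0.13], [-0.12, 0.21, 0.16], [-0.14, 0.16, 0.2], [-0.16, 0.11, 0.21], [-0.17, 0.05, 0.24], [-0.17, -0.01, 0.23], [-0.16, -0.07, 0.23], [-0.16, -0.13, 0.21]]
[[-0.13, -0.18, 0.19], [-0.11, -0.22, 0.15], [-0.08, -0.25, 0.11], [-0.05, -0.28, 0.07], [-0.01, -0.29, 0.01], [0.02, -0.29, -0.03], [0.05, -0.28, -0.07], [0.09, -0.24, -0.13], [0.12, -0.22, -0.16], [0.14, -0.16, -0.19]]
[[0.16, -0.12, -0.21], [0.16, -0.05, -0.24], [0.17, 0.0, -0.23], [0.17, 0.06, -0.23], [0.16, 0.13, -0.21], [0.13, 0.17, -0.19], [0.12, 0.22, -0.16], [0.08, 0.25, -0.12], [0.05, 0.27, -0.07], [0.02, 0.29, -0.02]]
```

Emit:
drive_tool(offset=[[-0.03,0.29,0.04],[-0.06,0.27,0.08],[-0.09,0.24,0.13],[-0.12,0.21,0.16],[-0.14,0.16,0.2],[-0.16,0.11,0.21],[-0.17,0.05,0.24],[-0.17,-0.01,0.23],[-0.16,-0.07,0.23],[-0.16,-0.13,0.21]], turn=[[0,0,0],[0,0,0],[0,0,0],[0,0,0],[0,0,0],[0,0,0],[0,0,0],[0,0,0],[0,0,0],[0,0,0]], hand=[0.1,0.1,0.1,0.1,0.1,0.1,0.1,0.1,0.1,0.1])

```text
time_s: 38.2
position: [0.6641, -0.0911, 0.2]
tool_rot: [[0.219, 0.964, 0.153], [0.779, -0.267, 0.567], [0.588, -0.005, -0.809]]
ft_force: [-13.1, -4.3, 7.7]
grip_width: 0.0187
gripper_force: 25.5
```

```bash
python3 - <<'E'
from c import *
d=h[:2]-P;x,z=d@ex*1e3,h[2]*1e3-246
t0=np.arctan2(x,z)%(2*np.pi);print(t0,np.hypot(x,z))
E
```

```text
t 38.2 hold [ 0.6612 -0.1017  0.2152] w 0.0187 gf 25.490577220916748 F [-13.1  -4.3   7.7] q [-31.  37.  61.  34.  93. -17.]
press xyz mm [  45.9 -111.9  215.2] F press [-11.5  -7.6   7.7]
2.162378465963406 55.27493929764994
```

Emit:
drive_tool(offset=[[-0.13,-0.18,0.19],[-0.11,-0.22,0.15],[-0.08,-0.25,0.11],[-0.05,-0.28,0.07],[-0.01,-0.29,0.01],[0.02,-0.29,-0.03],[0.05,-0.28,-0.07],[0.09,-0.24,-0.13],[0.12,-0.22,-0.16],[0.14,-0.16,-0.19]], turn=[[0,0,0],[0,0,0],[0,0,0],[0,0,0],[0,0,0],[0,0,0],[0,0,0],[0,0,0],[0,0,0],[0,0,0]], hand=[0.1,0.1,0.1,0.1,0.1,0.1,0.1,0.1,0.1,0.1])

```text
time_s: 39.45
position: [0.5721, -0.0651, 0.2037]
tool_rot: [[0.218, 0.963, 0.157], [0.779, -0.269, 0.566], [0.587, -0.001, -0.809]]
ft_force: [0.2, -4.4, -2.5]
grip_width: 0.0181
gripper_force: 24.7
```

```bash
python3 - <<'E'
from c import *
d=h[:2]-P;x,z=d@ex*1e3,h[2]*1e3-246
t0=np.arctan2(x,z)%(2*np.pi);print(t0,np.hypot(x,z))
E
```

```text
t 39.45 hold [ 0.5691 -0.0757  0.2188] w 0.0181 gf 24.679332375526428 F [ 0.2 -4.4 -2.5] q [-33.  28.  78.  34.  88. -23.]
press xyz mm [ -49.8 -111.6  218.8] F press [ 1.4 -4.2 -2.5]
4.212536076193654 56.747689932571504
```

Emit:
drive_tool(offset=[[0.16,-0.12,-0.21],[0.16,-0.05,-0.24],[0.17,0,-0.23],[0.17,0.06,-0.23],[0.16,0.13,-0.21],[0.13,0.17,-0.19],[0.12,0.22,-0.16],[0.08,0.25,-0.12],[0.05,0.27,-0.07],[0.02,0.28,-0.02]], turn=[[0,0,0],[0,0,0],[0,0,0],[0,0,0],[0,0,0],[0,0,0],[0,0,0],[0,0,0],[0,0,0],[0,0,0]], hand=[0.1,0.1,0.1,0.1,0.1,0.1,0.1,0.1,0.1,0.1])

```text
time_s: 40.7
position: [0.6194, -0.0785, 0.2874]
tool_rot: [[0.218, 0.963, 0.158], [0.78, -0.269, 0.566], [0.587, -0.0, -0.81]]
ft_force: [-2.6, -6.8, -3.4]
grip_width: 0.0183
gripper_force: 25.0
```

```bash
python3 - <<'E'
from c import *
d=h[:2]-P;x,z=d@ex*1e3,h[2]*1e3-246
t0=np.arctan2(x,z);print(t0,np.hypot(x,z))
E
```

```text
t 40.7 hold [ 0.6165 -0.0891  0.3025] w 0.0183 gf 24.960792660713196 F [-2.6 -6.8 -3.4] q [-32.  29.  61.  35.  99. -14.]
press xyz mm [  -0.6 -111.8  302.5] F press [-0.7 -7.2 -3.4]
-0.010610877865505228 56.51476296444613
```

Emit:
drive_tool(offset=[[0,0,0],[0,0,0],[0,0,0],[0,0,0],[0,0,0],[0,0,-0.3],[0,0,-0.4],[0,0,-0.4],[0,0,-0.4],[0,0,-0.4]], turn=[[0,0,0],[0,0,0],[0,0,0],[0,0,0],[0,0,0],[0,0,0],[0,0,0],[0,0,0],[0,0,0],[0,0,0]], hand=[0.24,0.3,0.4,0.5,0.6,0.6,0.6,0.6,0.6,0.6])

```text
time_s: 41.95
position: [0.6072, -0.122, 0.3492]
tool_rot: [[0.218, 0.963, 0.158], [0.779, -0.269, 0.566], [0.588, 0.0, -0.809]]
ft_force: [0.5, -0.2, -0.2]
grip_width: 0.0516
gripper_force: 0.0
```

```bash
python3 - <<'E'
from c import *
import cv2
A=W(-120,-190,340);N=pose(22,48,-68);C=np.array([.6474,.0186,.0615])-N[:,2]*.11
plan(A,R,5)
plan(C,N,15,h0=A,R0=R)
im=get_image("scene");cv2.imwrite("pics/s8.png",im);cv2.imwrite("pics/t8.png",get_image("top"))
# did the stopper go down?  dark-to-light profile along the vial column before/after
b=cv2.imread("pics/s7.png").astype(int)
for r in range(176,200):print(r,b[r,293:300].mean().round(),im[r,293:300].mean().round())
e=tri(np.array([0,0]),np.array([0,0])) if 0 else None
E
```

```text
t 41.95 hold [ 0.6043 -0.1326  0.3643] w 0.0516 gf 0.0 F [ 0.5 -0.2 -0.2] q [-36.  28.  53.  36. 109. -11.]
press xyz mm [  -0.7 -157.   364.3] F press [ 0.6 -0.  -0.2]
offset [[-0.21, -0.6, 0.0], [-0.2, -0.6, 0.0], [-0.21, -0.59, 0.0], [-0.2, -0.6, 0.0], [-0.21, -0.59, 0.01]]
turn [[0.0, 0.0, 0.0], [0.0, 0.0, 0.0], [0.0, 0.0, 0.0], [0.0, 0.0, 0.0], [0.0, 0.0, 0.0]]
end hold [ 0.4806 -0.1324  0.3398] max 0.6 0.0
offset [[-0.01, 0.11, 0.41], [-0.01, 0.09, 0.41], [-0.01, 0.08, 0.42], [-0.02, 0.06, 0.42], [-0.02, 0.05, 0.42], [-0.02, 0.03, 0.42], [-0.03, 0.01, 0.42], [-0.03, -0.0, 0.42], [-0.04, -0.02, 0.42], [-0.05, -0.03, 0.42]]
turn [[-0.39, 0.12, 0.43], [-0.39, 0.12, 0.43], [-0.39, 0.12, 0.43], [-0.39, 0.12, 0.43], [-0.39, 0.12, 0.44], [-0.39, 0.13, 0.43], [-0.39, 0.12, 0.44], [-0.39, 0.13, 0.43], [-0.39, 0.12, 0.44], [-0.39, 0.13, 0.43]]
offset [[-0.05, -0.05, 0.42], [-0.06, -0.06, 0.41], [-0.07, -0.08, 0.41], [-0.08, -0.09, 0.4], [-0.08, -0.1, 0.4]]
turn [[-0.39, 0.12, 0.44], [-0.39, 0.13, 0.43], [-0.39, 0.12, 0.44], [-0.39, 0.13, 0.43], [-0.39, 0.12, 0.44]]
end hold [ 0.5716 -0.012   0.1354] max 0.42 0.44
176 59.0 57.0
177 85.0 82.0
178 102.0 100.0
179 104.0 104.0
180 103.0 103.0
181 96.0 103.0
182 75.0 102.0
183 54.0 96.0
184 45.0 76.0
185 46.0 54.0
186 59.0 44.0
187 78.0 42.0
188 116.0 60.0
189 143.0 85.0
190 127.0 96.0
191 129.0 116.0
192 180.0 164.0
193 209.0 203.0
194 210.0 209.0
195 183.0 182.0
196 156.0 157.0
197 148.0 149.0
198 144.0 143.0
199 130.0 131.0
```

The stopper top dropped by 2 px (about 6 mm) while the glass stayed put, so it is home. Now fetch the vial.

Emit:
drive_tool(offset=[[-0.21,-0.6,0],[-0.2,-0.6,0],[-0.21,-0.59,0],[-0.2,-0.6,0],[-0.21,-0.59,0.01],[-0.01,0.11,0.41],[-0.01,0.09,0.41],[-0.01,0.08,0.42],[-0.02,0.06,0.42],[-0.02,0.05,0.42]], turn=[[0,0,0],[0,0,0],[0,0,0],[0,0,0],[0,0,0],[-0.39,0.12,0.43],[-0.39,0.12,0.43],[-0.39,0.12,0.43],[-0.39,0.12,0.43],[-0.39,0.12,0.44]], hand=[0.5,0.5,0.5,0.5,0.5,0.5,0.5,0.5,0.5,0.5])

```text
time_s: 43.3
position: [0.5176, -0.082, 0.2555]
tool_rot: [[0.408, 0.837, 0.364], [0.651, -0.546, 0.527], [0.641, 0.022, -0.768]]
ft_force: [0.5, -0.1, 1.2]
grip_width: 0.0429
gripper_force: 0.0
```

Emit:
drive_tool(offset=[[-0.02,0.03,0.42],[-0.03,0.01,0.42],[-0.03,0,0.42],[-0.04,-0.02,0.42],[-0.05,-0.03,0.42],[-0.05,-0.05,0.42],[-0.06,-0.06,0.41],[-0.07,-0.08,0.41],[-0.08,-0.09,0.4],[-0.08,-0.1,0.4]], turn=[[-0.39,0.13,0.43],[-0.39,0.12,0.44],[-0.39,0.13,0.43],[-0.39,0.12,0.44],[-0.39,0.13,0.43],[-0.39,0.12,0.44],[-0.39,0.13,0.43],[-0.39,0.12,0.44],[-0.39,0.13,0.43],[-0.39,0.12,0.44]], hand=[0.5,0.5,0.5,0.5,0.5,0.5,0.5,0.5,0.5,0.5])

```text
time_s: 44.55
position: [0.5847, -0.0057, 0.1211]
tool_rot: [[0.622, 0.372, 0.689], [0.249, -0.928, 0.277], [0.743, -0.0, -0.67]]
ft_force: [-0.1, -1.2, 0.3]
grip_width: 0.0423
gripper_force: 0.0
```

```bash
python3 - <<'E'
from c import *
N=pose(22,48,-68)
plan(np.array([.6474,.0186,.0615]),N,10)
E
```

```text
t 44.55 hold [ 0.5719 -0.0109  0.1336] w 0.0423 gf 0.0 F [-0.1 -1.2  0.3] q [-27.  25. 111.  78.  35. -23.]
press xyz mm [-64.6 -48.5 133.6] F press [ 0.2 -1.2  0.3]
offset [[0.0, 0.0, 0.27], [0.0, 0.0, 0.27], [0.0, 0.0, 0.27], [0.0, 0.0, 0.27], [0.0, 0.0, 0.27], [0.0, 0.0, 0.27], [0.0, 0.0, 0.27], [0.01, 0.01, 0.27], [0.0, 0.0, 0.28], [0.01, 0.01, 0.27]]
turn [[0.0, 0.0, -0.0], [0.0, 0.0, -0.0], [0.0, 0.0, -0.0], [0.0, 0.0, -0.0], [0.0, 0.0, -0.0], [0.0, 0.0, -0.0], [0.0, 0.0, -0.0], [0.0, 0.0, -0.01], [0.01, 0.0, -0.0], [0.0, 0.01, -0.01]]
end hold [0.6473 0.0185 0.0616] max 0.28 0.01
```

Emit:
drive_tool(offset=[[0,0,0.27],[0,0,0.27],[0,0,0.27],[0,0,0.27],[0,0,0.27],[0,0,0.27],[0,0,0.27],[0.01,0.01,0.27],[0,0,0.28],[0.01,0.01,0.27]], turn=[[0,0,0],[0,0,0],[0,0,0],[0,0,0],[0,0,0],[0,0,0],[0,0,0],[0,0,0],[0,0,0],[0,0,0]], hand=[0.5,0.5,0.5,0.5,0.5,0.5,0.5,0.5,0.5,0.5])

```text
time_s: 45.8
position: [0.6607, 0.0238, 0.0491]
tool_rot: [[0.621, 0.374, 0.689], [0.251, -0.927, 0.278], [0.743, -0.0, -0.67]]
ft_force: [0.6, 0.2, -0.3]
grip_width: 0.0429
gripper_force: 0.0
```

Emit:
drive_tool(offset=[[0,0,0],[0,0,0],[0,0,0],[0,0,0],[0,0,0],[0,0,0],[0,0,0],[0,0,0],[0,0,0],[0,0,0]], turn=[[0,0,0],[0,0,0],[0,0,0],[0,0,0],[0,0,0],[0,0,0],[0,0,0],[0,0,0],[0,0,0],[0,0,0]], hand=[0.45,0.4,0.35,0.3,0.2,0.2,0.2,0.2,0.2,0.2], newtons=30)

```text
time_s: 47.05
position: [0.6602, 0.0236, 0.05]
tool_rot: [[0.62, 0.374, 0.689], [0.251, -0.927, 0.278], [0.743, 0.0, -0.669]]
ft_force: [-4.5, -0.4, 6.0]
grip_width: 0.0248
gripper_force: 29.5
```

```bash
python3 - <<'E'
from c import *
# up 4 mm, out to the front 50 mm, then to transit point
T=pose(85,48,-5);v=np.array([.4488,-.3136,.0344+.0]);up=h+[0,0,.003];o1=np.r_[up[:2]-ex*.045,up[2]];o2=np.r_[up[:2]-ex*.11,.115];H=v+[0,0,.11]
plan(up,R,2);plan(o1,R,4,h0=up,R0=R);plan(o2,R,4,h0=o1,R0=R)
plan(H,T,20,h0=o2,R0=R)
E
```

```text
t 47.05 hold [0.6473 0.0183 0.0625] w 0.0248 gf 29.53584276845504 F [-4.5 -0.4  6. ] q [-20.  37. 103.  90.  30. -30.]
press xyz mm [ 0.2 -0.  62.5] F press [-4.3 -1.6  6. ]
offset [[0.03, 0.0, -0.03], [0.03, 0.0, -0.02]]
turn [[0.0, 0.0, 0.0], [0.0, 0.0, 0.0]]
end hold [0.6474 0.0184 0.0656] max 0.03 0.0
offset [[-0.15, -0.17, -0.17], [-0.15, -0.17, -0.16], [-0.15, -0.17, -0.17], [-0.15, -0.18, -0.16]]
turn [[0.0, 0.0, 0.0], [0.0, 0.0, 0.0], [0.0, 0.0, 0.0], [0.0, 0.0, 0.0]]
end hold [0.6039 0.0306 0.0653] max 0.18 0.0
offset [[0.01, -0.25, -0.45], [0.02, -0.25, -0.44], [0.01, -0.25, -0.45], [0.02, -0.24, -0.44]]
turn [[0.0, 0.0, 0.0], [0.0, 0.0, 0.0], [0.0, 0.0, 0.0], [0.0, 0.0, 0.0]]
end hold [0.5416 0.048  0.1149] max 0.45 0.0
offset [[-0.16, 0.36, -0.24], [-0.18, 0.34, -0.25], [-0.19, 0.33, -0.27], [-0.2, 0.31, -0.28], [-0.21, 0.29, -0.29], [-0.22, 0.27, -0.3], [-0.23, 0.25, -0.31], [-0.24, 0.23, -0.32], [-0.25, 0.2, -0.33], [-0.26, 0.18, -0.34]]
turn [[0.39, 0.0, -0.35], [0.39, -0.0, -0.35], [0.39, -0.0, -0.35], [0.39, -0.0, -0.35], [0.39, -0.0, -0.35], [0.39, -0.0, -0.35], [0.39, -0.0, -0.35], [0.39, -0.0, -0.35], [0.39, -0.0, -0.35], [0.39, -0.0, -0.35]]
offset [[-0.26, 0.16, -0.35], [-0.27, 0.13, -0.35], [-0.27, 0.11, -0.36], [-0.27, 0.09, -0.36], [-0.28, 0.06, -0.36], [-0.28, 0.03, -0.36], [-0.28, 0.01, -0.37], [-0.28, -0.01, -0.37], [-0.28, -0.04, -0.36], [-0.28, -0.07, -0.36]]
turn [[0.39, -0.0, -0.35], [0.39, -0.0, -0.35], [0.39, -0.0, -0.35], [0.39, -0.0, -0.35], [0.39, -0.0, -0.35], [0.39, -0.0, -0.36], [0.39, -0.0, -0.35], [0.39, -0.0, -0.36], [0.39, -0.0, -0.35], [0.4, -0.01, -0.36]]
end hold [ 0.4488 -0.3136  0.1443] max 0.37 0.4
```

Emit:
drive_tool(offset=[[0.03,0,-0.03],[0.03,0,-0.03],[-0.15,-0.17,-0.17],[-0.15,-0.17,-0.16],[-0.15,-0.17,-0.17],[-0.15,-0.18,-0.16],[0.01,-0.25,-0.45],[0.02,-0.25,-0.44],[0.01,-0.25,-0.45],[0.02,-0.24,-0.44]], turn=[[0,0,0],[0,0,0],[0,0,0],[0,0,0],[0,0,0],[0,0,0],[0,0,0],[0,0,0],[0,0,0],[0,0,0]], hand=[0.2,0.2,0.2,0.2,0.2,0.2,0.2,0.2,0.2,0.2])

```text
time_s: 48.3
position: [0.5538, 0.0533, 0.1027]
tool_rot: [[0.621, 0.374, 0.689], [0.251, -0.927, 0.278], [0.743, -0.0, -0.67]]
ft_force: [0.2, -0.7, -1.0]
grip_width: 0.0246
gripper_force: 29.6
```

Emit:
drive_tool(offset=[[-0.16,0.36,-0.24],[-0.18,0.34,-0.25],[-0.19,0.33,-0.27],[-0.2,0.31,-0.28],[-0.21,0.29,-0.29],[-0.22,0.27,-0.3],[-0.23,0.25,-0.31],[-0.24,0.23,-0.32],[-0.25,0.2,-0.33],[-0.26,0.18,-0.34]], turn=[[0.39,0,-0.35],[0.39,0,-0.35],[0.39,0,-0.35],[0.39,0,-0.35],[0.39,0,-0.35],[0.39,0,-0.35],[0.39,0,-0.35],[0.39,0,-0.35],[0.39,0,-0.35],[0.39,0,-0.35]], hand=[0.2,0.2,0.2,0.2,0.2,0.2,0.2,0.2,0.2,0.2])

```text
time_s: 49.55
position: [0.5018, -0.1241, 0.1171]
tool_rot: [[0.399, 0.804, 0.441], [0.538, -0.595, 0.598], [0.743, -0.001, -0.67]]
ft_force: [-0.2, 0.1, 0.0]
grip_width: 0.0254
gripper_force: 29.6
```

Emit:
drive_tool(offset=[[-0.26,0.16,-0.35],[-0.27,0.13,-0.35],[-0.27,0.11,-0.36],[-0.27,0.09,-0.36],[-0.28,0.06,-0.36],[-0.28,0.03,-0.36],[-0.28,0.01,-0.37],[-0.28,-0.01,-0.37],[-0.28,-0.04,-0.36],[-0.28,-0.07,-0.36]], turn=[[0.39,0,-0.35],[0.39,0,-0.35],[0.39,0,-0.35],[0.39,0,-0.35],[0.39,0,-0.35],[0.39,0,-0.36],[0.39,0,-0.35],[0.39,0,-0.36],[0.39,0,-0.35],[0.4,-0.01,-0.36]], hand=[0.2,0.2,0.2,0.2,0.2,0.2,0.2,0.2,0.2,0.2])

```text
time_s: 50.8
position: [0.4498, -0.3003, 0.1315]
tool_rot: [[0.058, 0.996, 0.063], [0.667, -0.085, 0.74], [0.743, -0.001, -0.67]]
ft_force: [-0.3, -0.4, -0.2]
grip_width: 0.0248
gripper_force: 29.6
```

```bash
python3 - <<'E'
from c import *
T=pose(85,48,-5);plan(np.array([.4489,-.3136,.0362]),T,10)
E
```

```text
t 50.8 hold [ 0.4486 -0.3141  0.144 ] w 0.0248 gf 29.634817795928683 F [-0.3 -0.4 -0.2] q [-59.  42.  70.  27. 108. -55.]
press xyz mm [-101.8 -373.7  144. ] F press [-0.1 -0.4 -0.2]
offset [[-0.2, 0.0, 0.18], [-0.2, 0.0, 0.18], [-0.2, 0.0, 0.18], [-0.2, 0.0, 0.18], [-0.2, 0.0, 0.18], [-0.2, 0.0, 0.18], [-0.2, 0.0, 0.18], [-0.2, 0.0, 0.19], [-0.2, 0.0, 0.18], [-0.19, 0.01, 0.19]]
turn [[-0.0, 0.0, 0.0], [-0.0, 0.0, 0.0], [-0.0, 0.0, 0.0], [-0.0, 0.0, 0.0], [-0.0, 0.0, 0.0], [-0.0, 0.0, 0.0], [-0.01, 0.0, 0.0], [-0.0, 0.0, 0.0], [-0.01, 0.0, 0.0], [-0.0, 0.01, 0.01]]
end hold [ 0.4489 -0.3134  0.0361] max 0.2 0.01
```

Emit:
drive_tool(offset=[[-0.2,0,0.18],[-0.2,0,0.18],[-0.2,0,0.18],[-0.2,0,0.18],[-0.2,0,0.18],[-0.2,0,0.18],[-0.2,0,0.18],[-0.2,0,0.19],[-0.2,0,0.18],[-0.19,0.01,0.19]], turn=[[0,0,0],[0,0,0],[0,0,0],[0,0,0],[0,0,0],[0,0,0],[0,0,0],[0,0,0],[0,0,0],[0,0,0]], hand=[0.2,0.2,0.2,0.2,0.2,0.2,0.2,0.2,0.2,0.2])

```text
time_s: 52.05
position: [0.4504, -0.2989, 0.0231]
tool_rot: [[0.058, 0.996, 0.064], [0.667, -0.087, 0.74], [0.743, -0.0, -0.67]]
ft_force: [0.3, 0.5, -0.8]
grip_width: 0.0249
gripper_force: 29.6
```

```bash
python3 - <<'E'
from c import *
E
```

```text
t 52.05 hold [ 0.4492 -0.3127  0.0356] w 0.0249 gf 29.6333416602495 F [ 0.3  0.5 -0.8] q [-59.  50.  74.  26.  97. -60.]
press xyz mm [-101.6 -372.1   35.6] F press [ 0.1  0.6 -0.8]
```

Emit:
drive_tool(offset=[[-0.006,0,0.005],[-0.006,0,0.005],[-0.006,0,0.005],[0,0,0],[0,0,0],[0,0,0],[0,0,0],[0,0,0],[0,0,0],[0,0,0]], turn=[[0,0,0],[0,0,0],[0,0,0],[0,0,0],[0,0,0],[0,0,0],[0,0,0],[0,0,0],[0,0,0],[0,0,0]], hand=[0.2,0.2,0.2,0.2,0.2,0.2,0.2,0.2,0.2,0.2])

```text
time_s: 53.3
position: [0.4504, -0.2989, 0.0229]
tool_rot: [[0.058, 0.996, 0.064], [0.667, -0.087, 0.74], [0.743, -0.0, -0.67]]
ft_force: [-0.6, -0.0, 0.1]
grip_width: 0.0249
gripper_force: 29.9
```

Emit:
drive_tool(offset=[[-0.009,0,0.008],[-0.009,0,0.008],[0,0,0],[0,0,0],[0,0,0],[0,0,0],[0,0,0],[0,0,0],[0,0,0],[0,0,0]], turn=[[0,0,0],[0,0,0],[0,0,0],[0,0,0],[0,0,0],[0,0,0],[0,0,0],[0,0,0],[0,0,0],[0,0,0]], hand=[0.2,0.2,0.2,0.2,0.2,0.2,0.2,0.2,0.2,0.2])

```text
time_s: 54.55
position: [0.4504, -0.2989, 0.0226]
tool_rot: [[0.058, 0.996, 0.064], [0.667, -0.086, 0.74], [0.743, 0.0, -0.669]]
ft_force: [-1.2, -1.4, 5.7]
grip_width: 0.0249
gripper_force: 30.3
```

Emit:
drive_tool(offset=[[0,0,0],[0,0,0],[0,0,0],[0,0,0],[0,0,0],[0,0,0],[0,0,-0.3],[0,0,-0.5],[0,0,-0.6],[0,0,-0.7]], turn=[[0,0,0],[0,0,0],[0,0,0],[0,0,0],[0,0,0],[0,0,0],[0,0,0],[0,0,0],[0,0,0],[0,0,0]], hand=[0.29,0.31,0.34,0.4,0.5,0.6,0.6,0.6,0.6,0.6])

```text
time_s: 55.8
position: [0.4448, -0.3621, 0.0792]
tool_rot: [[0.058, 0.996, 0.064], [0.667, -0.087, 0.74], [0.743, -0.0, -0.67]]
ft_force: [0.2, -0.2, -0.2]
grip_width: 0.0514
gripper_force: 0.0
```

```bash
python3 - <<'E'
from c import *
T=pose(85,20,-5);plan(h+[-.03,-.02,.17],T,10)
E
```

```text
t 55.8 hold [ 0.4436 -0.3759  0.0917] w 0.0514 gf 0.0 F [ 0.2 -0.2 -0.2] q [-62.  49.  64.  25. 108. -58.]
press xyz mm [ -90.  -434.5   91.7] F press [ 0.3 -0.1 -0.2]
offset [[0.26, -0.07, -0.33], [0.24, -0.07, -0.34], [0.22, -0.07, -0.36], [0.2, -0.07, -0.37], [0.19, -0.07, -0.37], [0.17, -0.07, -0.38], [0.15, -0.07, -0.39], [0.13, -0.07, -0.4], [0.11, -0.07, -0.41], [0.09, -0.08, -0.41]]
turn [[-0.0, -0.47, 0.0], [-0.0, -0.47, 0.0], [-0.0, -0.46, 0.0], [-0.0, -0.47, 0.0], [-0.0, -0.46, 0.0], [-0.0, -0.47, 0.0], [-0.0, -0.46, 0.0], [-0.0, -0.47, 0.0], [-0.0, -0.46, 0.0], [-0.01, -0.47, 0.0]]
end hold [ 0.4134 -0.3957  0.2619] max 0.41 0.47
```

Emit:
drive_tool(offset=[[0.26,-0.07,-0.33],[0.24,-0.07,-0.34],[0.22,-0.07,-0.36],[0.2,-0.07,-0.37],[0.19,-0.07,-0.37],[0.17,-0.07,-0.38],[0.15,-0.07,-0.39],[0.13,-0.07,-0.4],[0.11,-0.07,-0.41],[0.09,-0.08,-0.41]], turn=[[0,-0.47,0],[0,-0.47,0],[0,-0.46,0],[0,-0.47,0],[0,-0.46,0],[0,-0.47,0],[0,-0.46,0],[0,-0.47,0],[0,-0.46,0],[0,-0.47,0]], hand=[0.6,0.6,0.6,0.6,0.6,0.6,0.6,0.6,0.6,0.6])

```text
time_s: 57.05
position: [0.414, -0.3886, 0.2444]
tool_rot: [[0.082, 0.996, 0.029], [0.937, -0.087, 0.338], [0.339, -0.0, -0.941]]
ft_force: [-0.1, -0.1, -0.1]
grip_width: 0.0511
gripper_force: 0.0
```

```bash
python3 - <<'E'
from c import *
T=pose(85,0,40);plan(np.array([.45,-.02,.30]),T,20)
E
```

```text
t 57.05 hold [ 0.4134 -0.3949  0.262 ] w 0.0511 gf 0.0 F [-0.1 -0.1 -0.1] q [-60.  30.  62.  12. 105. -54.]
press xyz mm [-113.9 -460.9  262. ] F press [-0.1 -0.1 -0.1]
offset [[0.45, 0.0, 0.11], [0.45, 0.02, 0.11], [0.45, 0.04, 0.1], [0.45, 0.06, 0.09], [0.45, 0.08, 0.08], [0.45, 0.1, 0.07], [0.45, 0.11, 0.07], [0.44, 0.13, 0.06], [0.44, 0.15, 0.05], [0.43, 0.17, 0.04]]
turn [[0.06, -0.16, -0.37], [0.06, -0.16, -0.37], [0.06, -0.16, -0.37], [0.07, -0.16, -0.37], [0.06, -0.16, -0.37], [0.06, -0.16, -0.37], [0.07, -0.15, -0.37], [0.06, -0.16, -0.37], [0.07, -0.15, -0.37], [0.06, -0.16, -0.37]]
offset [[0.43, 0.18, 0.03], [0.42, 0.2, 0.03], [0.41, 0.22, 0.02], [0.4, 0.23, 0.01], [0.4, 0.25, -0.0], [0.38, 0.26, -0.01], [0.38, 0.28, -0.02], [0.36, 0.29, -0.02], [0.35, 0.3, -0.03], [0.34, 0.32, -0.04]]
turn [[0.07, -0.15, -0.37], [0.06, -0.16, -0.37], [0.07, -0.15, -0.37], [0.06, -0.16, -0.37], [0.07, -0.15, -0.37], [0.06, -0.16, -0.37], [0.07, -0.15, -0.38], [0.06, -0.16, -0.37], [0.07, -0.15, -0.38], [0.06, -0.16, -0.37]]
end hold [ 0.45   -0.02    0.2999] max 0.45 0.38
```

Emit:
drive_tool(offset=[[0.45,0,0.11],[0.45,0.02,0.11],[0.45,0.04,0.1],[0.45,0.06,0.09],[0.45,0.08,0.08],[0.45,0.1,0.07],[0.45,0.11,0.07],[0.44,0.13,0.06],[0.44,0.15,0.05],[0.43,0.17,0.04]], turn=[[0.06,-0.16,-0.37],[0.06,-0.16,-0.37],[0.06,-0.16,-0.37],[0.07,-0.16,-0.37],[0.06,-0.16,-0.37],[0.06,-0.16,-0.37],[0.07,-0.15,-0.37],[0.06,-0.16,-0.37],[0.07,-0.15,-0.37],[0.06,-0.16,-0.37]], hand=[0.6,0.6,0.6,0.6,0.6,0.6,0.6,0.6,0.6,0.6])

```text
time_s: 58.3
position: [0.4323, -0.2032, 0.2623]
tool_rot: [[-0.303, 0.953, -0.018], [0.937, 0.302, 0.175], [0.172, 0.036, -0.984]]
ft_force: [-0.2, -0.3, -0.4]
grip_width: 0.0514
gripper_force: 0.0
```

Emit:
drive_tool(offset=[[0.43,0.18,0.03],[0.42,0.2,0.03],[0.41,0.22,0.02],[0.4,0.23,0.01],[0.4,0.25,0],[0.38,0.26,-0.01],[0.38,0.28,-0.02],[0.36,0.29,-0.02],[0,0,0],[0,0,0]], turn=[[0.07,-0.15,-0.37],[0.06,-0.16,-0.37],[0.07,-0.15,-0.37],[0.06,-0.16,-0.37],[0.07,-0.15,-0.37],[0.06,-0.16,-0.37],[0.07,-0.15,-0.38],[0.06,-0.16,-0.37],[0,0,0],[0,0,0]], hand=[0.6,0.6,0.6,0.6,0.6,0.6,0.6,0.6,0.6,0.6])

```text
time_s: 59.55
position: [0.4467, -0.057, 0.2774]
tool_rot: [[-0.58, 0.814, -0.009], [0.814, 0.58, 0.037], [0.035, 0.015, -0.999]]
ft_force: [-0.4, 0.1, -1.1]
grip_width: 0.0513
gripper_force: 0.0
```

```bash
python3 - <<'E'
from c import *
import cv2
for n,(u,v,w,hh) in(("scene",(232,310,88,80)),("top",(308,234,46,66))):
    im=get_image(n);cv2.imwrite(f"pics/{n}9.png",im);o=cv2.imread(f"pics/{n}0.png")
    a,b=[x[v:v+hh,u:u+w].mean(2) for x in(o,im)]
    d=abs(a-b)>25;ys,xs=np.where(d);print(n,d.sum(),(xs.min()+u,xs.max()+u,ys.min()+v,ys.max()+v) if d.any() else "")
    if n=="scene":
        print("stopper/neck columns, rows before/after")
        for r in range(318,352,2):print(r,o[r,283:290].mean().round(),im[r,283:290].mean().round(),"| near",o[r+18,254:261].mean().round(),im[r+18,254:261].mean().round())
# wheel: handle end by comparison with initial
a,b=cv2.imread("pics/top0.png")[125:160,215:250],get_image("top")[125:160,215:250]
for nm,x in(("0",a),("9",b)):
    g=x.min(2);ys,xs=np.where((g>110)&(np.arange(35)[None]>22)&(np.arange(35)[:,None]>18));print(nm,len(xs),xs.mean()+215 if len(xs) else"",ys.mean()+125 if len(ys) else"")
E
```

```text
t 59.55 hold [ 0.4469 -0.0577  0.2961] w 0.0513 gf 0.0 F [-0.4  0.1 -1.1] q [-23.  10.  83.   2.  88. -59.]
press xyz mm [-172.4 -127.1  296.1] F press [-0.4 -0.  -1.1]
scene 78 (np.int64(250), np.int64(291), np.int64(327), np.int64(371))
stopper/neck columns, rows before/after
318 36.0 35.0 | near 36.0 36.0
320 42.0 38.0 | near 34.0 35.0
322 58.0 48.0 | near 47.0 50.0
324 60.0 59.0 | near 59.0 61.0
326 59.0 59.0 | near 59.0 59.0
328 76.0 64.0 | near 57.0 60.0
330 158.0 97.0 | near 76.0 79.0
332 166.0 134.0 | near 106.0 109.0
334 190.0 197.0 | near 181.0 185.0
336 206.0 204.0 | near 204.0 205.0
338 163.0 154.0 | near 163.0 161.0
340 153.0 147.0 | near 148.0 150.0
342 134.0 123.0 | near 131.0 132.0
344 121.0 121.0 | near 118.0 119.0
346 123.0 125.0 | near 121.0 123.0
348 134.0 138.0 | near 132.0 132.0
350 154.0 177.0 | near 141.0 143.0
top 63 (np.int64(322), np.int64(339), np.int64(247), np.int64(282))
0 4 245.0 150.5
9 4 244.5 151.5
```

The returned vial's profile now matches the finished one, the other vial is unchanged, and the handle is at the top. Handing in.

```bash
python3 -c "
from rig import env
print(env.close_job())"
```

```text
the job is handed in; nothing more can be done
None
```

The job is handed in at about 60 s: the proud stopper was pressed home with one full turn of the wheel. The vial stands upright back in the tray and the other vial looks unmoved. The final check was by image comparison, since my ten picture views were used up.

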